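Kit out the tray for the next bottle ship

ROBOT

A 6-joint arm with a two-finger parallel gripper is mounted at the origin on the work surface. World frame = base frame: x ahead of the robot, y to its left, z up, the work surface at z = 0. Lengths are in mm, angles in rad, forces in N, time in s.
With the tool pointing down it reaches from about 350 to 875 mm from the base axis. Payload 4.2 kg.
Tool frame: the origin (TCP) lies at the very end of the fingers, on their centre line; the grasp point (between the pads) lies arm.grip_depth behind it (arm.grip_depth is the distance from the TCP to the grasp point, in mm); x points along the fingers, y is the direction in which the jaws open and shut, and the axes are right-handed (so a half turn about x gives the same grasp; the last joint's range is limited). The gripper opens to 85 mm and grips with 20 to 120 N. Pads are 22 mm wide; open, the fingers measure 114 mm over their backs; the gripper's body (76 mm by 85 mm) begins 54 mm behind the grasp point. The pads swing forward as they close: fully open they stand 13 mm farther back than shut.
Start: joints at [1.438, 0.385, 0.008, 0, -1.194, -0.259], TCP at [238.625, 577.631, 231.312] pointing down, gripper open.
Joint ranges: [-3.14, 3.14], [-1.21, 2.06], [-1.07, 1.41], [-3.16, 2.05], [-2.99, -0.16], [-3.1, 3.1]. Speed limits (rad/s): [2.79, 2.79, 3.14, 3.14, 3.14, 3.14].

INTERFACE

Orientations are given as a unit quaternion [x, y, z, w].
In Python, from bench import arm, get_image, models gives the robot as it stands.
- The arm moves only by the tool arm_command, never from a script. Its argument "rows" is a list of rows, each an object of numbers: "dx", "dy", "dz": the shift along the tool's x, y, z in m; "wx", "wy", "wz": the turn, a rotation vector about the tool's x, y, z in degrees; "gripper": the closure, from -1 (fully open) to 1 (shut). A call has exactly 8 rows; each row is the pose to reach, as a shift and turn from the pose measured when the call began, along the tool's axes at that moment; what a row does not reach only later rows make up. A row lasts 1/10 s, in which the tool goes at most 50 mm and 8.59 degrees, less where a joint would pass 70% of its speed; a pose out of reach is approached as far as the arm can. A call with a gripper value outside its range is refused whole. The fingers move at their own pace and stop on an object; the grip force is fixed at half the most. Time passes only in rows, so rows that repeat a pose let the fingers close, or fill a call up. It gives the time, the measured TCP pose, the force and the opening at its end, in the units of the state.
- arm.read_state(): the state, without advancing time (a new reading comes with each control period).
- get_image(name): name is "scene" or "top" or "wrist"; returns a dict with "img" (400x640x3 uint8, red, green, blue), "K" (3x3 intrinsics, pixels), "rvec" (rotation vector, rad) and "tvec" (3), from world to camera coordinates, as OpenCV has them; the wrist camera has in their place "T_tool_cam" (4x4, takes a point from camera to tool coordinates, whose origin is the TCP and whose axes are the tool frame's). Camera axes: x right, y down, z forward; pixel columns grow to the right and rows downward; lengths in mm; the calibration is good to about 2 mm. A picture is of the moment at which its call begins: read the wrist's pose just before it. There is no depth.
- arm.job_done(): hands the job in, once; it reports no verdict.
Trained networks look in the newest picture that a camera, given by its name, has taken for a name from the list of things; names that differ only in an ending like _2 or _b are one class to them, and where a whole thing is asked for, a point or a joint stands for the part that bears it (a point fixed in the world has none). Each returns a list of dicts, best first, with "conf" (0 to 1); they miss things now and then, are a little off and sometimes report something else, mostly with a low value. They report only what shows in the picture. A call takes as long as a camera call. They do not tell look-alikes from the thing itself.
- models.cut_out(camera, query): "mask" (400x640 bool, what is visible of it) and "extent" ([left, top, right, bottom] in pixels, round what is visible of it).
The state is a dict: "clock": time; "joints": joint angles; "joint_vel": joint speeds; "joint_efforts": joint torques, N m; "position": TCP position; "ee_rot": TCP orientation; "contact_force": force on the tool from outside, world axes, zero at the start; "wrist_torque": the same for the moment, N m; "gripper_width": finger opening in mm.
Only numpy, scipy, OpenCV 4.12 (cv2) and the standard library are available. Lean on these libraries where they do the work, as an engineer would, in place of code of your own. Each camera call takes 0.05 s, during which the arm holds its last target.

TASK

Kit out the fitted tray for the next bottle ship: put the slim hull, the cedar mast blank, the brass ship's wheel with the handles and the cork stopper each into the bay whose well is made for it, resting flat on the well's floor, the wheel with its axle up and the stopper with its cork up, as they stand now. The wide hull will not go through the bottle's neck and the plain-rimmed carriage wheel is for another model, so leave those two where they lie. Set each thing down; do not let it fall.

Things in the scene. Friction and masses are not known exactly. Their poses are not given: they have to be found in the camera images.
- slim_hull: The slim model hull: dark wood, lighter deck, pointed bow, blunt stern, 105 mm long, 22 mm wide, 20 mm high, flat underside, upright on the desk. Its parallel sides run from 34 mm behind the middle to 15 mm ahead of it. About 22 g. Origin: middle of the length, centre of the underside; x to the bow, y across, z up. It may lie either way round in its bay.
- wide_hull: Look-alike, to be left alone: a hull of the same wood, shape and length (105 mm) but nearly twice as wide (40 mm) and 28 mm high. Origin and axes as for the slim hull.
- ships_wheel: The brass miniature ship's wheel, lying flat: rim 36 mm across, 7 mm high, eight spokes with handles that stick out past the rim (50 mm over their ends), and in the centre a round upright axle, 16 mm in diameter, to grip it by: straight-sided from 10 to 26 mm, top 28 mm above the underside. About 50 g. Origin: centre of the underside; z up along the axle.
- carriage_wheel: Look-alike, to be left alone: a flat brass gun-carriage wheel, 48 mm across, with a smooth round rim 7 mm high, six spokes, a 9 mm high hub, no handles and no axle. Origin: centre of the underside; z up.
- stopper: The bottle stopper, standing cap down: a dark wooden cap, 40 mm in diameter and 11 mm high, and above it a round cork of 29 to 30 mm diameter from 11 up to 38 mm, to be gripped there. About 16 g. Origin: centre of the underside of the cap; z up.
- mast_blank: The cedar mast blank: a straight stick of 16 x 16 mm square section, 130 mm long (the last 42 mm towards +x planed to eight sides of the same thickness), lying flat. About 13 g. Origin: middle of the length, centre of the underside; x along the stick, y across, z up. It may lie either way round in its bay.
- hull_bay: Pale wooden block, 155 (x) x 57 mm, with one long wide rectangular well, 128 mm along x and 42 mm across, for the slim hull. Lip 12 mm above its underside, well 6 mm deep: the well's floor is 6 mm above the origin. Origin: centre of the underside, below the well's centre; z up. All four bays are set edge to edge in one fixed tray whose rim is 20 mm above the desk; the long ones lie 58 mm apart.
- mast_bay: Pale wooden block, 155 (x) x 57 mm, with one long narrow rectangular well, 146 mm along x and 30 mm across, for the mast blank. Lip 12 mm above its underside, well 6 mm deep: the well's floor is 6 mm above the origin. Origin: centre of the underside, below the well's centre; z up. 
- wheel_bay: Pale wooden block, 77 x 77 mm, with the larger round well, 68 mm in diameter, for the ship's wheel. Lip 12 mm above its underside, well 6 mm deep: the well's floor is 6 mm above the origin. Origin: centre of the underside, below the well's centre; z up. Not listed, and clear of the work: a bottle in a cradle (125 mm high) and a low sea base beyond it, flat pliers (10 mm high) on the robot's side.
- stopper_bay: Pale wooden block, 77 x 77 mm, with the smaller round well, 58 mm in diameter, for the stopper. Lip 12 mm above its underside, well 6 mm deep: the well's floor is 6 mm above the origin. Origin: centre of the underside, below the well's centre; z up. The two small bays lie next to each other, 78 mm apart, beside the long ones.
There are look-alikes about, which are no part of the job. Leave any pink or red look-alike of the slim_hull alone.

How it is judged (in metres and radians):
At the end, for the whole second after the job is handed in: The slim hull rests in the hull bay (centres within 18 mm), and the mast blank, ship's wheel and stopper in theirs (within 14 mm), each upright within 7 degrees with its underside within 3 mm of the well's floor and at rest; the wide hull and the carriage wheel lie within 20 mm of where they began (horizontal distance between slim_hull and hull_bay below 0.018 m and z of slim_hull in the frame of hull_bay between 0.003 and 0.009 m and angle between each of slim_hull, mast_blank, ships_wheel, stopper's own z axis and vertical below 0.12 rad and linear speed of each of slim_hull, mast_blank, ships_wheel, stopper, wide_hull, carriage_wheel below 0.02 m/s and angular speed of each of slim_hull, mast_blank, ships_wheel, stopper below 0.3 rad/s and horizontal distance between mast_blank and mast_bay below 0.014 m and z of mast_blank in the frame of mast_bay between 0.003 and 0.009 m and horizontal distance between ships_wheel and wheel_bay below 0.014 m and z of ships_wheel in the frame of wheel_bay between 0.003 and 0.009 m and horizontal distance between stopper and stopper_bay below 0.014 m and z of stopper in the frame of stopper_bay between 0.003 and 0.009 m and distance of each of wide_hull, carriage_wheel from where it was at the start of the episode below 0.02 m); the robot touches nothing.
It fails at once if the wide hull or the carriage wheel is moved more than 20 mm (distance of any of wide_hull, carriage_wheel from where it was at the start of the episode above 0.02 m).
It fails at once if the slim hull is let fall: it touches nothing while its underside is over 60 mm above the desk (height (world z) of slim_hull above 0.06 m and contact force between slim_hull and anything else below 0.01 N).
It fails at once if the mast blank is let fall: it touches nothing while its underside is over 60 mm above the desk (height (world z) of mast_blank above 0.06 m and contact force between mast_blank and anything else below 0.01 N).
It fails at once if the ship's wheel is let fall: it touches nothing while its underside is over 60 mm above the desk (height (world z) of ships_wheel above 0.06 m and contact force between ships_wheel and anything else below 0.01 N).
It fails at once if the stopper is let fall: it touches nothing while its underside is over 60 mm above the desk (height (world z) of stopper above 0.06 m and contact force between stopper and anything else below 0.01 N).
It also fails if it takes over 112 s, if anything falls off the work surface, if the arm or the gripper's body presses on something with over 40 N, if the wrist force passes 120 N, or if a joint passes its speed limit or range.

## Working session

There is one attempt and no reset: what is moved stays moved. The work goes in short steps, Python scripts to look and compute and a tool call to move; the robot and the scene stay as the last step left them, time stands still between calls to the robot, and variables do not carry over. Pictures are saved under pics/ and viewed, and the job is handed in when it is done.

Besides the shell and the picture viewer there is one more tool, called after "Call:" as name([rows], argument=value, ...), one row to a line, values as JSON. arm_command: Moves the arm, as the interface text tells. Its arguments: {"type":"object","properties":{"rows":{"type":"array"}},"required":["rows"]}

```bash
mkdir -p pics; ls
python3 - <<'E'
from bench import arm,get_image,models
import cv2,pickle
s=arm.read_state();print(s, getattr(arm,'grip_depth',None))
d={}
for n in ['scene','top']:
    r=get_image(n);d[n]=r
    cv2.imwrite(f'pics/{n}0.png',r['img'][:,:,::-1]);print(n,r['K'],r['rvec'],r['tvec'])
    for q in ['slim_hull','ships_wheel','stopper','mast_blank','hull_bay','mast_bay','wheel_bay','stopper_bay']:
        print(q,[(round(float(x['conf']),2),[int(v) for v in x['extent']]) for x in models.cut_out(n,q)])
pickle.dump(d,open('d0.pkl','wb'))
E
```

```text
pics
{'clock': 0.0, 'joints': array([ 1.43762155e+00,  3.85560895e-01,  6.61320242e-03, -5.17858741e-04,
       -1.19400820e+00, -2.58581063e-01]), 'joint_vel': array([-0.00025309, -0.00125808, -0.00191763,  0.00054217, -0.00102795,
       -0.00173418]), 'joint_efforts': array([ 4.79661721e-04, -3.92284191e+01,  1.88396448e+01,  4.18630823e+00,
       -4.65258621e-03, -2.21212211e-06]), 'position': array([238.39627349, 577.10409428, 230.21123502]), 'ee_rot': array([-0.69344934,  0.13846145,  0.69369333,  0.13691608]), 'contact_force': array([ 0.67891022, -0.67357403,  0.98893104]), 'wrist_torque': array([ 0.02015369, -0.00394741, -0.00465813]), 'gripper_width': 85.19874898568953} 18.700000000000003
scene [[422.09338082   0.         318.9475125 ]
 [  0.         422.09338082 201.51891584]
 [  0.           0.           1.        ]] [ 2.46032626  0.72625573 -0.22763228] [-432.99206236 -262.9895713  1578.4411947 ]
slim_hull [(0.61, [358, 267, 391, 278]), (0.59, [234, 314, 270, 332]), (0.57, [209, 209, 234, 235]), (0.51, [194, 288, 224, 305])]
ships_wheel [(0.62, [289, 235, 329, 256])]
sto
[... 258 characters left out ...]
368, 158])]
top [[444.19446685   0.         317.63668955]
 [  0.         444.19446685 196.46136114]
 [  0.           0.           1.        ]] [ 2.14376595 -2.08038544  0.20729268] [ -65.30450706  578.41012559 1018.51710609]
slim_hull [(0.72, [470, 181, 503, 210]), (0.7, [352, 95, 376, 130]), (0.66, [422, 173, 444, 213]), (0.56, [484, 239, 502, 276]), (0.55, [383, 301, 425, 315])]
ships_wheel [(0.48, [294, 184, 309, 204])]
stopper [(0.51, [357, 251, 372, 271])]
mast_blank [(0.89, [366, 169, 387, 220])]
hull_bay [(0.86, [167, 181, 195, 243])]
mast_bay [(0.97, [143, 185, 178, 250]), (0.6, [192, 201, 228, 237])]
wheel_bay [(0.68, [186, 173, 222, 210])]
stopper_bay [(0.57, [194, 201, 228, 240])]
```

View pics/top0.png

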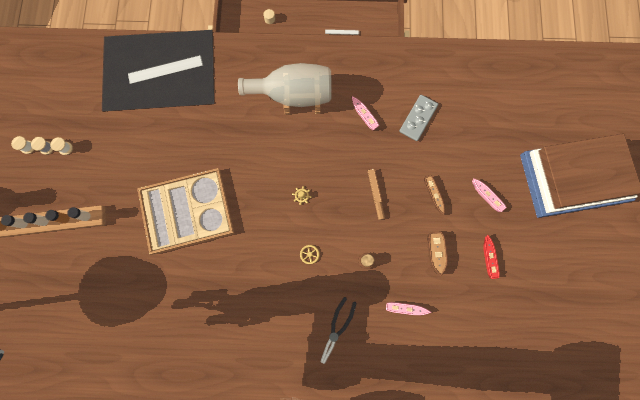

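View pics/scene0.png

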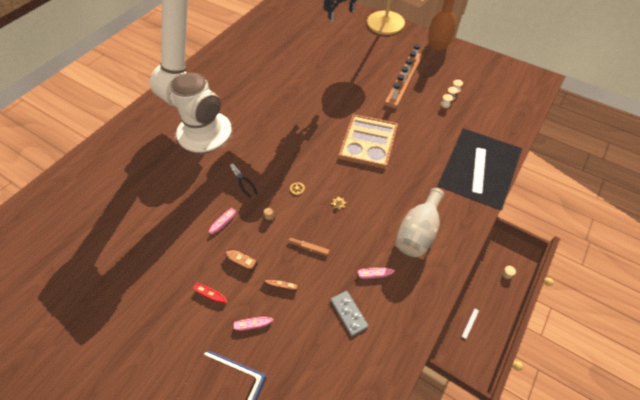

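Run:
```python
import cv2
i=cv2.imread('pics/top0.png')
cv2.imwrite('pics/top0a.png',cv2.resize(i[80:330,270:520],None,fx=2.4,fy=2.4,interpolation=cv2.INTER_CUBIC))
cv2.imwrite('pics/top0b.png',cv2.resize(i[150:270,120:260],None,fx=5,fy=5,interpolation=cv2.INTER_CUBIC))
```

```text
(no output)
```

View pics/top0a.png

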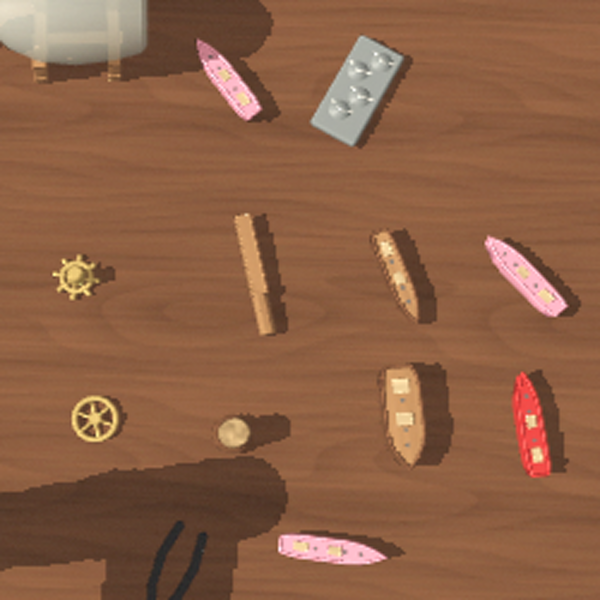

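View pics/top0b.png

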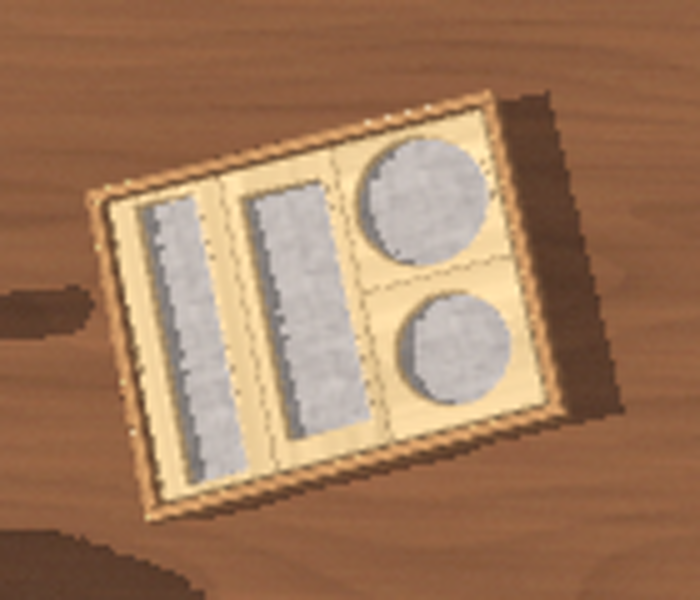

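The top view shows the tray at (186,211) with the mast, hull and two round bays, larger well upper (204,190) and smaller lower (210,219). The ship's wheel is at (302,195), carriage wheel (310,254), mast (376,195), stopper (367,260), slim hull (435,194), wide hull (438,252). The pink and red hulls are decoys.

Hull candidates: (435,194) is brown and narrow, so it is the slim one. (438,252) is brown but almost twice as wide. (366,113), (489,195), (408,309) and (491,257) are pink or red. The enlarged crop confirms this.

```bash
cat > h.py <<'E'
import numpy as np,cv2
from scipy.spatial.transform import Rotation as R
def cam(r):
    return r['K'],cv2.Rodrigues(np.array(r['rvec'],float))[0],np.array(r['tvec'],float).reshape(3)
def wristcam(r,st):
    T=np.eye(4);T[:3,:3]=R.from_quat(st['ee_rot']).as_matrix();T[:3,3]=st['position']
    W=np.linalg.inv(T@np.array(r['T_tool_cam']));return r['K'],W[:3,:3],W[:3,3]
def px2w(c,uv,z):
    K,Rm,t=c;uv=np.atleast_2d(uv).astype(float)
    d=(np.linalg.inv(K)@np.c_[uv,np.ones(len(uv))].T).T@Rm
    o=-Rm.T@t
    return o+d*((z-o[2])/d[:,2])[:,None]
def w2px(c,P):
    K,Rm,t=c;p=(K@(Rm@np.atleast_2d(P).T+t[:,None])).T;return p[:,:2]/p[:,2:]
def target_rot(yaw):  # jaw axis (tool y) at yaw in world, x down
    y=np.array([np.cos(yaw),np.sin(yaw),0]);x=np.array([0,0,-1.]);return np.c_[x,y,np.cross(x,y)]
def plan(st,pos,yaw=None):
    Rc=R.from_quat(st['ee_rot']).as_matrix()
    d=Rc.T@(np.array(pos)-st['position'])/1000
    if yaw is None: yaw=np.arctan2(Rc[1,1],Rc[0,1])
    best=None
    for y in(yaw,yaw+np.pi):
        w=R.from_matrix(Rc.T@target_rot(y)).as_rotvec(degrees=True)
        if best is None or np.linalg.norm(w)<np.linalg.norm(best):best=w
    print('d',d.round(4),'w',best.round(1),'j6',st['joints'][5].round(2))
E
python3 - <<'E'
from h import *
import pickle
from bench import models,arm
d=pickle.load(open('d0.pkl','rb'));c=cam(d['top'])
print('camctr',-c[1].T@c[2])
for n,uv,z in [('slim',(435,194),20),('wide',(438,252),28),('wheel',(302,195),7),('carr',(310,254),7),('mast',(376,195),16),('stop',(367,260),38),
  ('wheelwell',(204,190),10),('stopwell',(210,219),10),('hullwell',(120+307/5,150+310/5),10),('mastwell',(120+197/5,150+340/5),10),('pliers',(340,330),10),('pink1',(366,113),20),('pink2',(408,309),20),('bottleL',(240,85),60),('cradle',(318,110),5)]:
    p=px2w(c,uv,z)[0];print(n,p.round(0),np.hypot(*p[:2]).round())
img=d['top']['img']
m=models.cut_out('top','mast_blank')[0]['mask'];u=np.argwhere(m)[:,::-1];p=px2w(c,u,16);q=p[:,:2]-p[:,:2].mean(0);v=np.linalg.svd(q,full_matrices=0)[2][0];print('mast',p.mean(0),np.degrees(np.arctan2(v[1],v[0])))
R0=R.from_quat(arm.read_state()['ee_rot']).as_matrix();print(R0.round(3))
E
```

```text
camctr [ 364.22366032  -57.93329542 1113.63589471]
slim [ 603. -342.   20.] 693.0
wide [ 457. -344.   28.] 572.0
wheel [593.  -8.   7.] 593.0
carr [445. -33.   7.] 446.0
mast [ 597. -195.   16.] 628.0
stop [ 432. -171.   38.] 465.0
wheelwell [598. 242.  10.] 645.0
stopwell [524. 221.  10.] 569.0
hullwell [540. 295.  10.] 615.0
mastwell [523. 349.  10.] 628.0
pliers [ 266. -111.   10.] 288.0
pink1 [ 814. -167.   20.] 831.0
pink2 [ 320. -272.   20.] 420.0
bottleL [864. 159.  60.] 879.0
cradle [825. -41.   5.] 826.0
mast [ 599.23555754 -194.07560924   16.        ] -167.58878324860189
[[ 0.    -0.382 -0.924]
 [ 0.    -0.924  0.382]
 [-1.    -0.    -0.   ]]
```

Run:
```python
from h import *
from bench import arm,get_image
plan(arm.read_state(),[540,280,300],np.radians(-78.7))
r=get_image('wrist');print(r['K'],np.array(r['T_tool_cam']).round(2))
```

```text
d [-0.0687  0.16   -0.3922] w [-33.7  -0.    0. ] j6 -0.26
[[299.36566822   0.         325.75850827]
 [  0.         299.36566822 198.30053267]
 [  0.           0.           1.        ]] [[   0.     -0.29    0.96 -142.83]
 [   1.      0.      0.      0.18]
 [  -0.      0.96    0.29  -73.79]
 [   0.      0.      0.      1.  ]]
```

Call:
arm_command([
  {"dx": 0, "dy": 0.02, "dz": -0.049, "wx": -4.2},
  {"dx": 0.01, "dy": 0.04, "dz": -0.098, "wx": -8.4},
  {"dx": 0.02, "dy": 0.06, "dz": -0.147, "wx": -12.6},
  {"dx": 0.03, "dy": 0.08, "dz": -0.196, "wx": -16.8},
  {"dx": 0.04, "dy": 0.1, "dz": -0.245, "wx": -21},
  {"dx": 0.05, "dy": 0.12, "dz": -0.294, "wx": -25.2},
  {"dx": 0.06, "dy": 0.14, "dz": -0.343, "wx": -29.4},
  {"dx": 0.08, "dy": 0.16, "dz": -0.392, "wx": -33.7},
])

```text
validation failed for argument at $.ro...
```

```bash
cat > shot.py <<'E'
import sys,pickle,cv2
from bench import arm,get_image
s=arm.read_state();r=get_image('wrist');n=sys.argv[1]
pickle.dump((s,r),open(n+'.pkl','wb'));cv2.imwrite(f'pics/{n}.png',r['img'][:,:,::-1]);print(s['clock'],s['position'].round(1),s['joint_vel'].round(3),s['contact_force'].round(1),s['gripper_width'].round(1))
E
python3 shot.py w1
```

```text
Traceback (most recent call last):
  File "shot.py", line 4, in <module>
    pickle.dump((s,r),open(n+'.pkl','wb'));cv2.imwrite(f'pics/{n}.png',r['img'][:,:,::-1]);print(s['clock'],s['position'].round(1),s['joint_vel'].round(3),s['contact_force'].round(1),s['gripper_width'].round(1))
                                                                                                                                                                                       ^^^^^^^^^^^^^^^^^^^^^^^^
AttributeError: 'float' object has no attribute 'round'
```

View pics/w1.png

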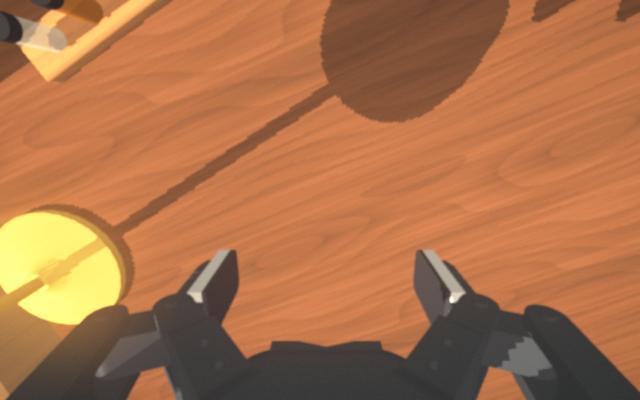

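Call:
arm_command([
  {"dx": 0, "dy": 0.02, "dz": -0.049, "wx": -4.2, "wy": 0, "wz": 0, "gripper": -1},
  {"dx": 0.01, "dy": 0.04, "dz": -0.098, "wx": -8.4, "wy": 0, "wz": 0, "gripper": -1},
  {"dx": 0.02, "dy": 0.06, "dz": -0.147, "wx": -12.6, "wy": 0, "wz": 0, "gripper": -1},
  {"dx": 0.03, "dy": 0.08, "dz": -0.196, "wx": -16.8, "wy": 0, "wz": 0, "gripper": -1},
  {"dx": 0.04, "dy": 0.1, "dz": -0.245, "wx": -21, "wy": 0, "wz": 0, "gripper": -1},
  {"dx": 0.05, "dy": 0.12, "dz": -0.294, "wx": -25.2, "wy": 0, "wz": 0, "gripper": -1},
  {"dx": 0.06, "dy": 0.14, "dz": -0.343, "wx": -29.4, "wy": 0, "wz": 0, "gripper": -1},
  {"dx": 0.08, "dy": 0.16, "dz": -0.392, "wx": -33.7, "wy": 0, "wz": 0, "gripper": -1},
])

```text
clock: 1.85
position: [519.7, 300.6, 161.8]
ee_rot: [0.704, 0.071, -0.703, 0.07]
contact_force: [0.8, 0.9, -0.0]
gripper_width: 85.7
```

```bash
sed -i "s/s\['gripper_width'\].round(1)/s['gripper_width']/" shot.py; python3 shot.py w1
```

```text
1.85 [519.7 300.6 161.8] [-0.828  0.326  0.075 -0.003  0.245  1.564] [ 0.8  0.9 -0. ] 85.71234031357444
```

View pics/w1.png

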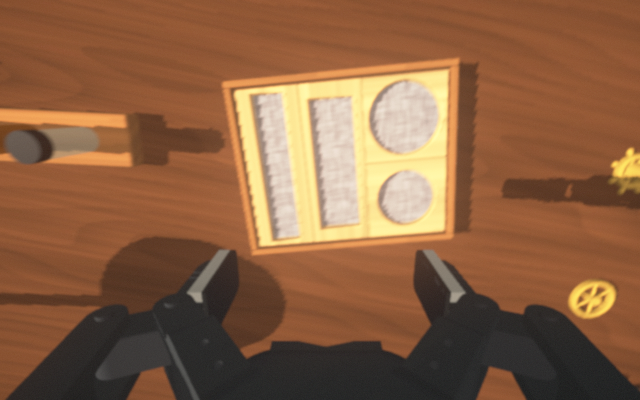

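```bash
python3 - <<'E'
from bench import get_image
for i in range(4): get_image('wrist')
E
python3 shot.py w2
python3 - <<'E'
from h import *
import pickle
from bench import models
s,r=pickle.load(open('w2.pkl','rb'));c=wristcam(r,s)
hsv=cv2.cvtColor(r['img'],cv2.COLOR_RGB2HSV)
for q in ['hull_bay','mast_bay','wheel_bay','stopper_bay','ships_wheel']:
    print(q,[(round(float(x['conf']),2),[int(v) for v in x['extent']]) for x in models.cut_out('wrist',q)])
g=(hsv[:,:,1]<70)&(hsv[:,:,2]>90);g=g.astype(np.uint8);g[250:]=0
n,l,st,ce=cv2.connectedComponentsWithStats(g)
for i in range(1,n):
    if st[i,4]<300: continue
    u=np.argwhere(l==i)[:,::-1]
    p=px2w(c,u,9)[:,:2].astype(np.float32)
    print(st[i],p.mean(0).round(1),cv2.minAreaRect(p))
E
```

```text
2.1 [518.1 301.7 161.1] [ 0.031 -0.013  0.005  0.002  0.001  0.002] [ 0.5 -1.1  0.9] 85.47863371424236
hull_bay [(0.93, [299, 79, 368, 240])]
mast_bay [(0.7, [235, 81, 315, 242])]
wheel_bay [(0.97, [359, 70, 451, 164])]
stopper_bay []
ships_wheel [(0.55, [607, 147, 640, 194])]
[ 370   80   69   72 3844] [598.  241.5] ((597.1228637695312, 241.23580932617188), (64.59471130371094, 65.01673126220703), 58.741607666015625)
[ 253   93   46  144 3887] [528.2 353.3] ((523.4899291992188, 351.5982666015625), (144.8259735107422, 27.88004493713379), 16.571435928344727)
[ 310   96   49  129 4972] [543.9 296.9] ((539.9796752929688, 295.68487548828125), (126.49774169921875, 39.44389724731445), 16.64595603942871)
[  4 131  33  32 802] [496.8 602. ] ((496.5517272949219, 601.8136596679688), (31.120195388793945, 29.570404052734375), 47.440757751464844)
[ 379  170   54   52 2146] [522.2 218.7] ((521.6041259765625, 218.5431671142578), (54.03750991821289, 54.25308609008789), 58.274837493896484)
```

View pics/w2.png

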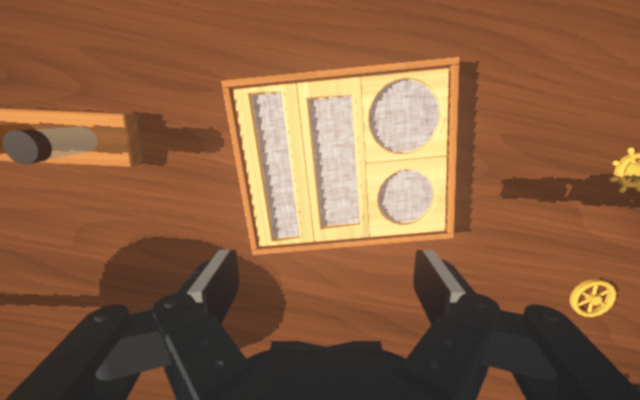

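Bays found (larger well = wheel, smaller = stopper), and they agree with the top camera to about 3 mm. The tray's yaw is 16.6°. Next, hover over the ship's wheel.

Run:
```python
from h import *
from bench import arm
plan(arm.read_state(),[593,-8,110],np.radians(-73.4))
```

```text
d [ 0.0514  0.3197 -0.0129] w [-5.2 -0.   0. ] j6 0.97
```

Call:
arm_command([
  {"dx": 0, "dy": 0.045, "dz": -0.002, "wx": -1, "wy": 0, "wz": 0, "gripper": -1},
  {"dx": 0, "dy": 0.09, "dz": -0.004, "wx": -2, "wy": 0, "wz": 0, "gripper": -1},
  {"dx": 0.01, "dy": 0.14, "dz": -0.006, "wx": -3, "wy": 0, "wz": 0, "gripper": -1},
  {"dx": 0.02, "dy": 0.19, "dz": -0.008, "wx": -4, "wy": 0, "wz": 0, "gripper": -1},
  {"dx": 0.03, "dy": 0.24, "dz": -0.01, "wx": -5.2, "wy": 0, "wz": 0, "gripper": -1},
  {"dx": 0.04, "dy": 0.29, "dz": -0.012, "wx": -5.2, "wy": 0, "wz": 0, "gripper": -1},
  {"dx": 0.051, "dy": 0.32, "dz": -0.013, "wx": -5.2, "wy": 0, "wz": 0, "gripper": -1},
  {"dx": 0.051, "dy": 0.32, "dz": -0.013, "wx": -5.2, "wy": 0, "wz": 0, "gripper": -1},
])

```text
clock: 3.2
position: [592.4, -11.6, 108.7]
ee_rot: [-0.699, -0.1, 0.701, -0.1]
contact_force: [-1.1, -0.3, 0.2]
gripper_width: 85.5
```

```bash
python3 - <<'E'
from bench import get_image
for i in range(3): get_image('wrist')
E
python3 shot.py w3
python3 - <<'E'
from h import *
import pickle
from bench import models
s,r=pickle.load(open('w3.pkl','rb'));c=wristcam(r,s)
for x in models.cut_out('wrist','ships_wheel'):
    u=np.argwhere(x['mask'])[:,::-1];print(x['conf'],x['extent'],u.mean(0),px2w(c,u.mean(0),7))
E
```

```text
3.35 [593.3  -7.7 110.8] [ 0.025 -0.01   0.004  0.001 -0.001  0.002] [-0.5  0.6  0.2] 85.53566712862055
0.74 [295.1, 170.2, 347.0, 219.4] [320.95919828 196.07874016] [[593.83302575  -3.72148638   7.        ]]
```

View pics/w3.png

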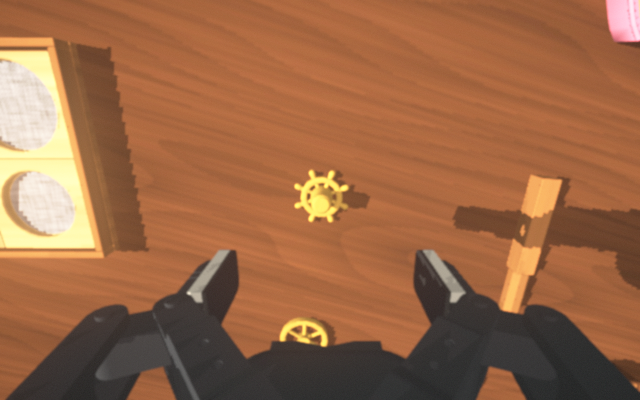

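Ship's wheel with handles is at (321,196) and the carriage wheel at (304,333). Descending on the axle.

Run:
```python
from h import *
from bench import arm
plan(arm.read_state(),[593.6,-4,13],np.radians(-73.4))
```

```text
d [ 0.0981 -0.0027 -0.0008] w [ 0.1 -0.1  0. ] j6 1.6
```

Call:
arm_command([
  {"dx": 0.025, "dy": -0.003, "dz": -0.001, "wx": 0, "wy": 0, "wz": 0, "gripper": -0.3},
  {"dx": 0.05, "dy": -0.003, "dz": -0.001, "wx": 0, "wy": 0, "wz": 0, "gripper": -0.3},
  {"dx": 0.075, "dy": -0.003, "dz": -0.001, "wx": 0, "wy": 0, "wz": 0, "gripper": -0.3},
  {"dx": 0.098, "dy": -0.003, "dz": -0.001, "wx": 0, "wy": 0, "wz": 0, "gripper": -0.3},
  {"dx": 0.098, "dy": -0.003, "dz": -0.001, "wx": 0, "wy": 0, "wz": 0, "gripper": -0.3},
  {"dx": 0.098, "dy": -0.003, "dz": -0.001, "wx": 0, "wy": 0, "wz": 0, "gripper": -0.3},
  {"dx": 0.098, "dy": -0.003, "dz": -0.001, "wx": 0, "wy": 0, "wz": 0, "gripper": -0.3},
  {"dx": 0.098, "dy": -0.003, "dz": -0.001, "wx": 0, "wy": 0, "wz": 0, "gripper": -0.3},
])

```text
clock: 4.25
position: [594.8, -3.1, 14.8]
ee_rot: [0.701, 0.103, -0.698, 0.102]
contact_force: [0.6, -0.2, -0.2]
gripper_width: 55.3
```

```bash
python3 shot.py w4
```

```text
4.25 [594.8  -3.1  14.8] [-0.007  0.003 -0.005 -0.001  0.002 -0.001] [ 0.6 -0.2 -0.2] 55.32870816909596
```

View pics/w4.png

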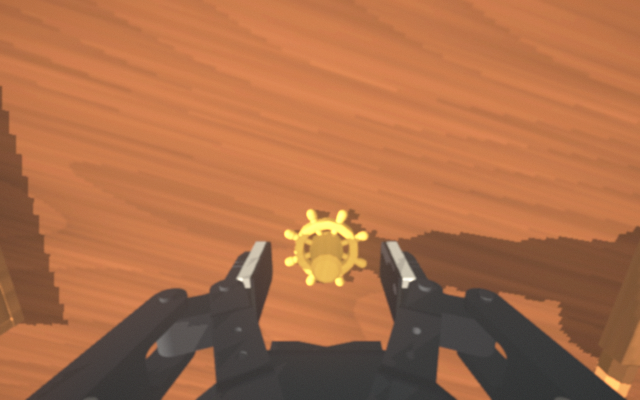

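Run:
```python
from h import *
import pickle
s,r=pickle.load(open('w4.pkl','rb'));c=wristcam(r,s)
print(px2w(c,(326,266),28),px2w(c,(326,248),5),s['position'])
```

```text
[[595.19361959  -3.63319326  28.        ]] [[593.6934414   -4.09690591   5.        ]] [594.757213    -3.1239056   14.78560395]
```

Call:
arm_command([
  {"dx": 0, "dy": 0, "dz": 0, "wx": 0, "wy": 0, "wz": 0, "gripper": 1},
  {"dx": 0, "dy": 0, "dz": 0, "wx": 0, "wy": 0, "wz": 0, "gripper": 1},
  {"dx": 0, "dy": 0, "dz": 0, "wx": 0, "wy": 0, "wz": 0, "gripper": 1},
  {"dx": 0, "dy": 0, "dz": 0, "wx": 0, "wy": 0, "wz": 0, "gripper": 1},
  {"dx": 0, "dy": 0, "dz": 0, "wx": 0, "wy": 0, "wz": 0, "gripper": 1},
  {"dx": 0, "dy": 0, "dz": 0, "wx": 0, "wy": 0, "wz": 0, "gripper": 1},
  {"dx": -0.01, "dy": 0, "dz": 0, "wx": 0, "wy": 0, "wz": 0, "gripper": 1},
  {"dx": -0.045, "dy": 0, "dz": 0, "wx": 0, "wy": 0, "wz": 0, "gripper": 1},
])

```text
clock: 5.1
position: [591.2, -3.9, 56.4]
ee_rot: [-0.698, -0.103, 0.701, -0.102]
contact_force: [0.6, -0.3, -1.3]
gripper_width: 13.4
```

```bash
python3 shot.py w5
python3 - <<'E'
from h import *
from bench import arm
plan(arm.read_state(),[597.3,241.3,60],np.radians(-73.4))
E
```

```text
5.1 [591.2  -3.9  56.4] [ 0.    -0.524  0.319  0.024 -0.771 -0.   ] [ 0.6 -0.3 -1.3] 13.36967758929646
d [ 0.0053 -0.234  -0.0711] w [ 0.2 -0.6 -0.1] j6 1.6
```

View pics/w5.png

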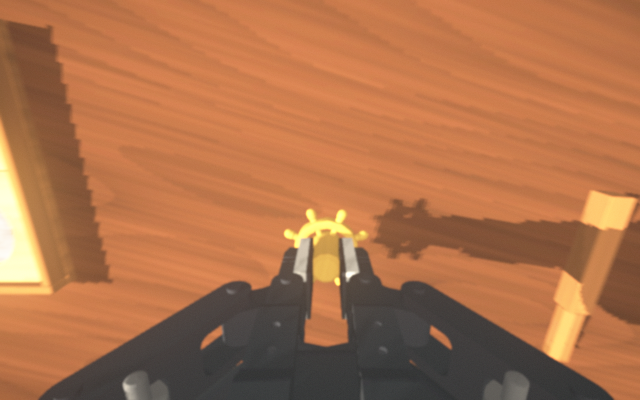

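The wheel is gripped and lifted level. Carrying it low to its bay.

Call:
arm_command([
  {"dx": 0, "dy": -0.03, "dz": -0.009, "wx": 0, "wy": 0, "wz": 0, "gripper": 1},
  {"dx": 0, "dy": -0.07, "dz": -0.021, "wx": 0, "wy": 0, "wz": 0, "gripper": 1},
  {"dx": 0, "dy": -0.11, "dz": -0.033, "wx": 0, "wy": 0, "wz": 0, "gripper": 1},
  {"dx": 0, "dy": -0.15, "dz": -0.045, "wx": 0, "wy": 0, "wz": 0, "gripper": 1},
  {"dx": 0, "dy": -0.19, "dz": -0.057, "wx": 0, "wy": 0, "wz": 0, "gripper": 1},
  {"dx": 0, "dy": -0.22, "dz": -0.066, "wx": 0, "wy": 0, "wz": 0, "gripper": 1},
  {"dx": 0, "dy": -0.234, "dz": -0.071, "wx": 0, "wy": 0, "wz": 0, "gripper": 1},
  {"dx": 0, "dy": -0.234, "dz": -0.071, "wx": 0, "wy": -0.5, "wz": 0, "gripper": 1},
])

```text
clock: 5.95
position: [596.8, 243.0, 65.2]
ee_rot: [0.7, 0.104, -0.699, 0.104]
contact_force: [0.2, -0.5, -0.3]
gripper_width: 12.9
```

```bash
python3 - <<'E'
from bench import get_image
for i in range(3): get_image('wrist')
E
python3 shot.py w6
python3 - <<'E'
from h import *
from bench import arm
plan(arm.read_state(),[597.3,241.3,24],np.radians(-73.4))
E
```

```text
6.1 [597.1 240.   65.1] [-0.011 -0.006 -0.009  0.001  0.003 -0.002] [ 0.2  0.1 -0.1] 13.215032967903143
d [ 0.0411 -0.0015 -0.0006] w [ 0.1 -0.1 -0.1] j6 1.23
```

View pics/w6.png

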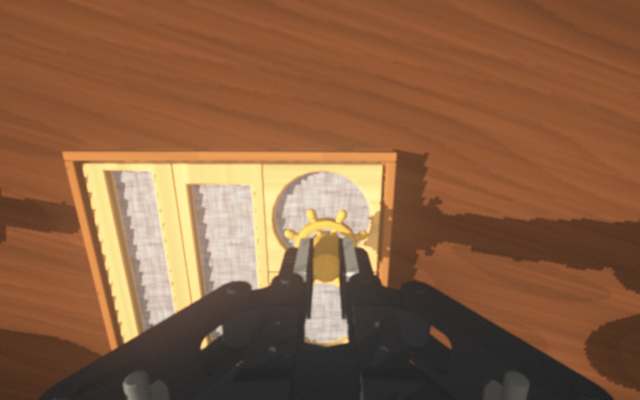

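Run:
```python
from h import *
import pickle
s,r=pickle.load(open('w6.pkl','rb'));c=wristcam(r,s)
a=np.linspace(0,2*np.pi,60)
im=r['img'][:,:,::-1].copy()
for z,col,rad in((9,(0,0,255),34),(15,(255,0,0),34)):
    P=np.c_[597.3+rad*np.cos(a),241.3+rad*np.sin(a),np.full(60,z)]
    cv2.polylines(im,[w2px(c,P).round().astype(int)],True,col,1)
cv2.imwrite('pics/w6b.png',cv2.resize(im[130:330,180:430],None,fx=3,fy=3))
```

```text
(no output)
```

View pics/w6b.png

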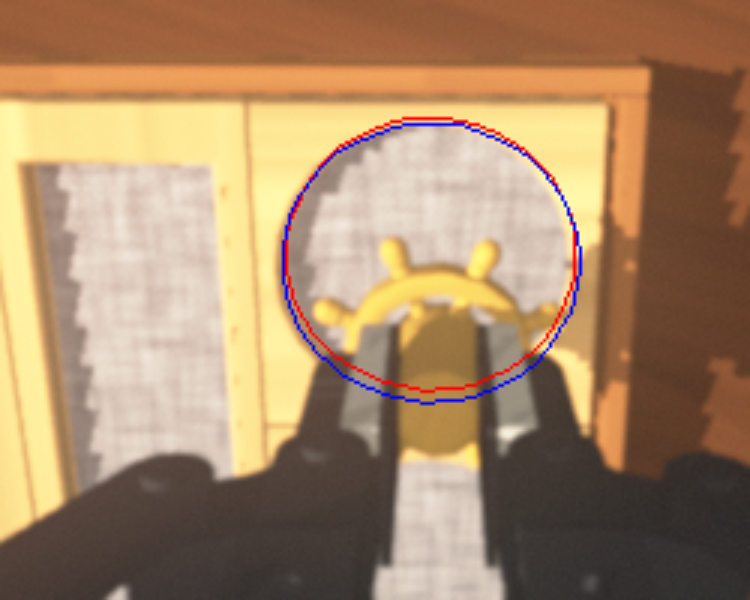

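Call:
arm_command([
  {"dx": 0.01, "dy": -0.001, "dz": 0, "wx": 0, "wy": 0, "wz": 0, "gripper": 1},
  {"dx": 0.02, "dy": -0.001, "dz": 0, "wx": 0, "wy": 0, "wz": 0, "gripper": 1},
  {"dx": 0.03, "dy": -0.001, "dz": 0, "wx": 0, "wy": 0, "wz": 0, "gripper": 1},
  {"dx": 0.036, "dy": -0.001, "dz": 0, "wx": 0, "wy": 0, "wz": 0, "gripper": 1},
  {"dx": 0.036, "dy": -0.001, "dz": 0, "wx": 0, "wy": 0, "wz": 0, "gripper": 1},
  {"dx": 0.036, "dy": -0.001, "dz": 0, "wx": 0, "wy": 0, "wz": 0, "gripper": 1},
  {"dx": 0.036, "dy": -0.001, "dz": 0, "wx": 0, "wy": 0, "wz": 0, "gripper": 1},
  {"dx": 0.036, "dy": -0.001, "dz": 0, "wx": 0, "wy": 0, "wz": 0, "gripper": 1},
])

```text
clock: 6.95
position: [597.1, 240.9, 29.7]
ee_rot: [0.7, 0.102, -0.699, 0.103]
contact_force: [-0.5, -0.1, -0.9]
gripper_width: 13.1
```

The predicted well outline matches the picture, so I keep lowering until contact.

Call:
arm_command([
  {"dx": 0.001, "dy": 0, "dz": 0, "wx": 0, "wy": 0, "wz": 0, "gripper": 1},
  {"dx": 0.002, "dy": 0, "dz": 0, "wx": 0, "wy": 0, "wz": 0, "gripper": 1},
  {"dx": 0.003, "dy": 0, "dz": 0, "wx": 0, "wy": 0, "wz": 0, "gripper": 1},
  {"dx": 0.004, "dy": 0, "dz": 0, "wx": 0, "wy": 0, "wz": 0, "gripper": 1},
  {"dx": 0.004, "dy": 0, "dz": 0, "wx": 0, "wy": 0, "wz": 0, "gripper": 1},
  {"dx": 0.004, "dy": 0, "dz": 0, "wx": 0, "wy": 0, "wz": 0, "gripper": 1},
  {"dx": 0.004, "dy": 0, "dz": 0, "wx": 0, "wy": 0, "wz": 0, "gripper": 1},
  {"dx": 0.004, "dy": 0, "dz": 0, "wx": 0, "wy": 0, "wz": 0, "gripper": 1},
])

```text
clock: 7.75
position: [597.1, 240.9, 26.2]
ee_rot: [0.7, 0.102, -0.699, 0.103]
contact_force: [-2.6, -0.9, 5.6]
gripper_width: 13.0
```

```bash
python3 shot.py w7
```

```text
7.75 [597.1 240.9  26.2] [-0.    -0.001  0.001  0.001 -0.001 -0.   ] [-2.6 -0.9  5.6] 12.953835392353266
```

View pics/w7.png

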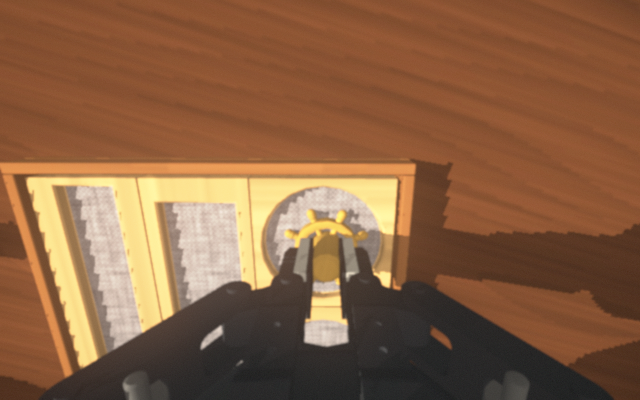

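Call:
arm_command([
  {"dx": 0, "dy": 0, "dz": 0, "wx": 0, "wy": 0, "wz": 0, "gripper": 0.4},
  {"dx": 0, "dy": 0, "dz": 0, "wx": 0, "wy": 0, "wz": 0, "gripper": 0.2},
  {"dx": 0, "dy": 0, "dz": 0, "wx": 0, "wy": 0, "wz": 0, "gripper": 0.1},
  {"dx": 0, "dy": 0, "dz": 0, "wx": 0, "wy": 0, "wz": 0, "gripper": 0.1},
  {"dx": -0.01, "dy": 0, "dz": 0, "wx": 0, "wy": 0, "wz": 0, "gripper": 0.1},
  {"dx": -0.03, "dy": 0, "dz": 0, "wx": 0, "wy": 0, "wz": 0, "gripper": 0.1},
  {"dx": -0.06, "dy": 0, "dz": 0, "wx": 0, "wy": 0, "wz": 0, "gripper": -0.2},
  {"dx": -0.09, "dy": 0, "dz": 0, "wx": 0, "wy": 0, "wz": 0, "gripper": -0.5},
])

```text
clock: 8.6
position: [596.8, 240.9, 117.6]
ee_rot: [0.7, 0.102, -0.699, 0.103]
contact_force: [-0.1, 0.4, 0.3]
gripper_width: 63.4
```

```bash
python3 - <<'E'
from bench import get_image
for i in range(3): get_image('wrist')
E
python3 shot.py w8
python3 - <<'E'
from h import *
from bench import arm
plan(arm.read_state(),[599,-194,110],np.radians(-77.6))
E
```

```text
8.75 [598.3 241.9 119.7] [ 0.001  0.041 -0.055 -0.023  0.007 -0.   ] [-0.4 -0.5  0.7] 63.89890187068434
d [0.0073 0.4175 0.1233] w [ 4.3 -0.3 -0. ] j6 1.23
```

View pics/w8.png

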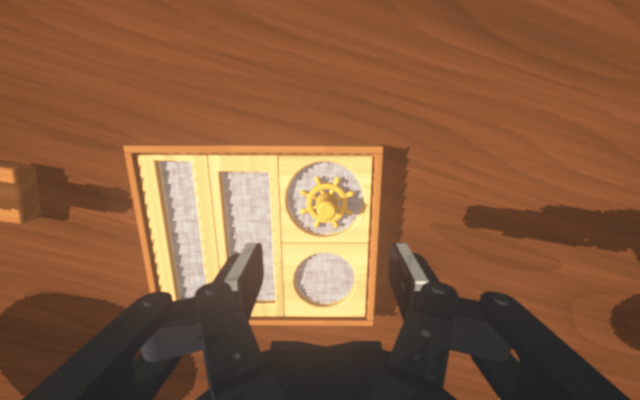

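The wheel sits flat and centred in the larger round well at (326,199). Mast next.

Call:
arm_command([
  {"dx": 0, "dy": 0.048, "dz": 0.014, "wx": 0, "wy": 0, "wz": 0, "gripper": -1},
  {"dx": 0, "dy": 0.096, "dz": 0.028, "wx": 1, "wy": 0, "wz": 0, "gripper": -1},
  {"dx": 0, "dy": 0.144, "dz": 0.042, "wx": 2, "wy": 0, "wz": 0, "gripper": -1},
  {"dx": 0, "dy": 0.192, "dz": 0.056, "wx": 3, "wy": 0, "wz": 0, "gripper": -1},
  {"dx": 0, "dy": 0.24, "dz": 0.07, "wx": 4.3, "wy": 0, "wz": 0, "gripper": -1},
  {"dx": 0, "dy": 0.3, "dz": 0.088, "wx": 4.3, "wy": 0, "wz": 0, "gripper": -1},
  {"dx": 0.004, "dy": 0.36, "dz": 0.106, "wx": 4.3, "wy": 0, "wz": 0, "gripper": -1},
  {"dx": 0.007, "dy": 0.4175, "dz": 0.123, "wx": 4.3, "wy": 0, "wz": 0, "gripper": -1},
])

```text
clock: 9.6
position: [598.0, -160.4, 110.9]
ee_rot: [0.704, 0.077, -0.702, 0.076]
contact_force: [1.9, -0.3, 0.0]
gripper_width: 85.6
```

```bash
python3 - <<'E'
from bench import get_image
for i in range(4): get_image('wrist')
E
python3 shot.py w9
python3 - <<'E'
from h import *
import pickle
from bench import models
s,r=pickle.load(open('w9.pkl','rb'));c=wristcam(r,s)
for q,z in(('mast_blank',16),('slim_hull',20),('stopper',38)):
  for x in models.cut_out('wrist',q):
    u=np.argwhere(x['mask'])[:,::-1];p=px2w(c,u,z)[:,:2].astype(np.float32)
    print(q,round(float(x['conf']),2),np.round(x['extent']),p.mean(0),cv2.minAreaRect(p))
E
```

```text
9.8 [ 598.  -160.   110.6] [ 0.049 -0.013 -0.002 -0.     0.001 -0.001] [-0.   1.   0.8] 85.59635581042353
mast_blank 0.97 [352. 126. 377. 276.] [ 606.44977 -191.19193] ((600.1817016601562, -192.62481689453125), (131.14157104492188, 17.355850219726562), 12.789372444152832)
slim_hull 0.63 [511. 179. 551. 293.] [ 608.8699  -333.92642] ((601.5885620117188, -336.60693359375), (107.64046478271484, 32.53239440917969), 22.23269271850586)
stopper 0.67 [290. 334. 322. 345.] [ 477.85315 -167.19902] ((478.2568359375, -167.0962677001953), (9.004891395568848, 27.5801944732666), 1.6517016887664795)
```

View pics/w9.png

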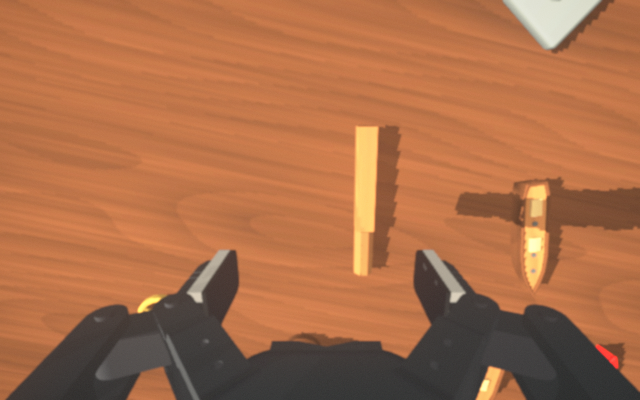

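Mast found at (600.2, -192.6), yaw 12.8°, planed end toward the robot.

Run:
```python
from h import *
from bench import arm
plan(arm.read_state(),[600.2,-192.6,7.5],np.radians(12.8-90))
```

```text
d [0.1043 0.0348 0.0071] w [-0.3 -0.2  0. ] j6 1.79
```

Call:
arm_command([
  {"dx": 0, "dy": 0.017, "dz": 0.003, "wx": 0, "wy": 0, "wz": 0, "gripper": -0.3},
  {"dx": 0.01, "dy": 0.035, "dz": 0.007, "wx": 0, "wy": 0, "wz": 0, "gripper": -0.3},
  {"dx": 0.035, "dy": 0.035, "dz": 0.007, "wx": 0, "wy": 0, "wz": 0, "gripper": -0.3},
  {"dx": 0.065, "dy": 0.035, "dz": 0.007, "wx": 0, "wy": 0, "wz": 0, "gripper": -0.3},
  {"dx": 0.085, "dy": 0.035, "dz": 0.007, "wx": 0, "wy": 0, "wz": 0, "gripper": -0.3},
  {"dx": 0.095, "dy": 0.035, "dz": 0.007, "wx": 0, "wy": 0, "wz": 0, "gripper": -0.3},
  {"dx": 0.1, "dy": 0.035, "dz": 0.007, "wx": 0, "wy": 0, "wz": 0, "gripper": -0.3},
  {"dx": 0.1, "dy": 0.035, "dz": 0.007, "wx": 0, "wy": 0, "wz": 0, "gripper": -0.3},
])

```text
clock: 10.8
position: [600.6, -192.7, 11.8]
ee_rot: [0.704, 0.077, -0.702, 0.077]
contact_force: [-0.1, 0.5, 1.0]
gripper_width: 55.5
```

```bash
python3 - <<'E'
from bench import get_image
for i in range(2): get_image('wrist')
E
python3 shot.py w10;python3 - <<'E'
from h import *
from bench import arm
plan(arm.read_state(),[600.2,-192.6,7.5],np.radians(12.8-90))
E
```

```text
10.9 [ 601.2 -192.8   13. ] [-0.002 -0.007  0.003 -0.     0.002 -0.   ] [ 0.2 -0.6  0.7] 55.61340678951765
d [ 0.0056 -0.0004  0.001 ] w [-0.3 -0.4 -0. ] j6 1.85
```

View pics/w10.png

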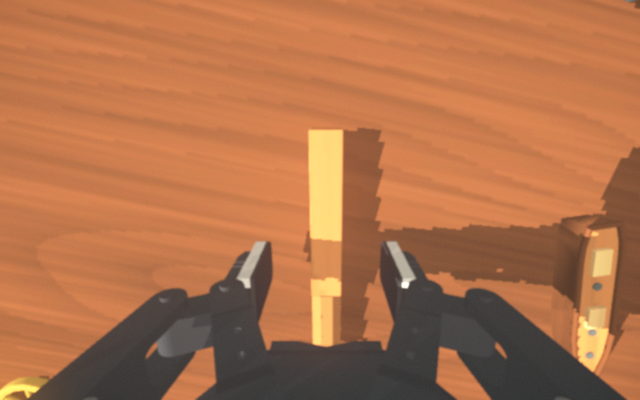

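Call:
arm_command([
  {"dx": 0.002, "dy": 0, "dz": 0.001, "wx": 0, "wy": 0, "wz": 0, "gripper": -0.3},
  {"dx": 0.0045, "dy": 0, "dz": 0.001, "wx": 0, "wy": 0, "wz": 0, "gripper": 0},
  {"dx": 0.0045, "dy": 0, "dz": 0.001, "wx": 0, "wy": 0, "wz": 0, "gripper": 1},
  {"dx": 0.0045, "dy": 0, "dz": 0.001, "wx": 0, "wy": 0, "wz": 0, "gripper": 1},
  {"dx": 0.0045, "dy": 0, "dz": 0.001, "wx": 0, "wy": 0, "wz": 0, "gripper": 1},
  {"dx": 0.0045, "dy": 0, "dz": 0.001, "wx": 0, "wy": 0, "wz": 0, "gripper": 1},
  {"dx": 0.0045, "dy": 0, "dz": 0.001, "wx": 0, "wy": 0, "wz": 0, "gripper": 1},
  {"dx": 0.0045, "dy": 0, "dz": 0.001, "wx": 0, "wy": 0, "wz": 0, "gripper": 1},
])

```text
clock: 11.75
position: [600.5, -193.1, 8.9]
ee_rot: [0.705, 0.077, -0.7, 0.077]
contact_force: [-1.0, 0.8, 2.6]
gripper_width: 13.7
```

Call:
arm_command([
  {"dx": -0.005, "dy": 0, "dz": 0, "wx": 0, "wy": 0, "wz": 0, "gripper": 1},
  {"dx": -0.015, "dy": 0, "dz": 0, "wx": 0, "wy": 0, "wz": 0, "gripper": 1},
  {"dx": -0.03, "dy": 0, "dz": 0, "wx": 0, "wy": 0, "wz": 0, "gripper": 1},
  {"dx": -0.045, "dy": 0, "dz": 0, "wx": 0, "wy": 0, "wz": 0, "gripper": 1},
  {"dx": -0.045, "dy": 0, "dz": 0, "wx": 0, "wy": 0, "wz": 0, "gripper": 1},
  {"dx": -0.045, "dy": 0, "dz": 0, "wx": 0, "wy": 0, "wz": 0, "gripper": 1},
  {"dx": -0.045, "dy": 0, "dz": 0, "wx": 0, "wy": 0, "wz": 0, "gripper": 1},
  {"dx": -0.045, "dy": 0, "dz": 0, "wx": 0, "wy": 0, "wz": 0, "gripper": 1},
])

```text
clock: 12.55
position: [599.6, -193.1, 53.0]
ee_rot: [0.705, 0.077, -0.701, 0.077]
contact_force: [0.7, -0.8, -0.7]
gripper_width: 13.9
```

```bash
python3 shot.py w11;python3 - <<'E'
from h import *
from bench import arm
plan(arm.read_state(),[523.5,351.6,55],np.radians(16.6-90))
E
```

```text
12.55 [ 599.6 -193.1   53. ] [-0.001  0.002  0.005  0.001 -0.002 -0.   ] [ 0.7 -0.8 -0.7] 13.874469243100659
d [-0.0019 -0.5482 -0.0438] w [-4.1 -0.3 -0. ] j6 1.85
```

View pics/w11.png

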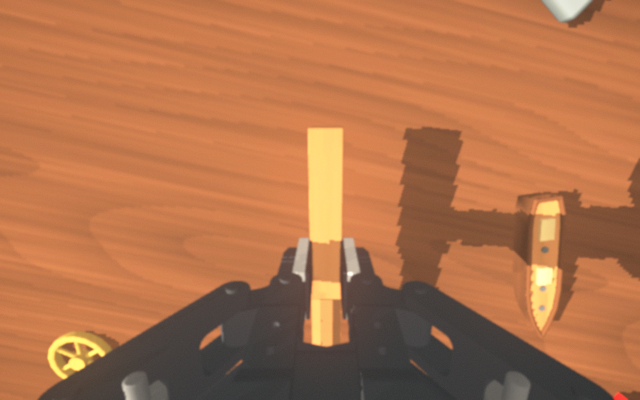

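Call:
arm_command([
  {"dx": -0.008, "dy": -0.02, "dz": 0, "wx": 0, "wy": 0, "wz": 0, "gripper": 1},
  {"dx": -0.008, "dy": -0.05, "dz": 0, "wx": 0, "wy": 0, "wz": 0, "gripper": 1},
  {"dx": -0.008, "dy": -0.09, "dz": 0, "wx": 0, "wy": 0, "wz": 0, "gripper": 1},
  {"dx": -0.008, "dy": -0.13, "dz": 0, "wx": 0, "wy": 0, "wz": 0, "gripper": 1},
  {"dx": -0.008, "dy": -0.17, "dz": 0, "wx": -1, "wy": 0, "wz": 0, "gripper": 1},
  {"dx": -0.008, "dy": -0.21, "dz": 0, "wx": -2, "wy": 0, "wz": 0, "gripper": 1},
  {"dx": -0.008, "dy": -0.25, "dz": 0, "wx": -3, "wy": 0, "wz": 0, "gripper": 1},
  {"dx": -0.008, "dy": -0.29, "dz": 0, "wx": -4.1, "wy": 0, "wz": 0, "gripper": 1},
])

```text
clock: 13.4
position: [536.1, 91.5, 60.6]
ee_rot: [0.701, 0.102, -0.698, 0.103]
contact_force: [1.4, 0.2, 0.2]
gripper_width: 13.8
```

Run:
```python
from h import *
from bench import arm
plan(arm.read_state(),[523.5,351.6,61],np.radians(16.6-90))
```

```text
d [-0.0003 -0.2528 -0.0626] w [ 0.1 -0.3 -0.1] j6 1.39
```

Call:
arm_command([
  {"dx": 0, "dy": -0.03, "dz": 0, "wx": 0, "wy": 0, "wz": 0, "gripper": 1},
  {"dx": 0, "dy": -0.07, "dz": 0, "wx": 0, "wy": 0, "wz": 0, "gripper": 1},
  {"dx": 0, "dy": -0.11, "dz": 0, "wx": 0, "wy": 0, "wz": 0, "gripper": 1},
  {"dx": 0, "dy": -0.15, "dz": 0, "wx": 0, "wy": 0, "wz": 0, "gripper": 1},
  {"dx": 0, "dy": -0.19, "dz": -0.01, "wx": 0, "wy": 0, "wz": 0, "gripper": 1},
  {"dx": 0, "dy": -0.23, "dz": -0.03, "wx": 0, "wy": 0, "wz": 0, "gripper": 1},
  {"dx": 0, "dy": -0.253, "dz": -0.05, "wx": 0, "wy": 0, "wz": 0, "gripper": 1},
  {"dx": 0, "dy": -0.253, "dz": -0.063, "wx": 0, "wy": 0, "wz": 0, "gripper": 1},
])

```text
clock: 14.2
position: [524.1, 355.8, 60.3]
ee_rot: [0.701, 0.104, -0.697, 0.104]
contact_force: [0.2, -0.4, -0.6]
gripper_width: 13.6
```

```bash
python3 - <<'E'
from bench import get_image
for i in range(3): get_image('wrist')
E
python3 shot.py w12;python3 - <<'E'
from h import *
from bench import arm
import pickle
plan(arm.read_state(),[523.5,351.6,24],np.radians(16.6-90))
s,r=pickle.load(open('w12.pkl','rb'));c=wristcam(r,s)
im=r['img'][:,:,::-1].copy();a=np.radians(16.6);ex=np.array([np.cos(a),np.sin(a)]);ey=np.array([-ex[1],ex[0]])
for ce,L,W in(((523.5,351.6),146,30),((540,295.7),128,42)):
    P=np.array([np.r_[np.array(ce)+i*L/2*ex+j*W/2*ey,18] for i,j in((1,1),(1,-1),(-1,-1),(-1,1))])
    cv2.polylines(im,[w2px(c,P).round().astype(int)],True,(255,0,0),1)
cv2.imwrite('pics/w12b.png',im)
E
```

```text
14.35 [523.6 351.8  59.7] [-0.006 -0.021 -0.041 -0.007 -0.002 -0.003] [-0.8 -0.2 -0.2] 13.59305669083533
d [ 0.0358 -0.0004 -0.0003] w [ 0.  -0.1 -0.1] j6 1.01
```

View pics/w12b.png

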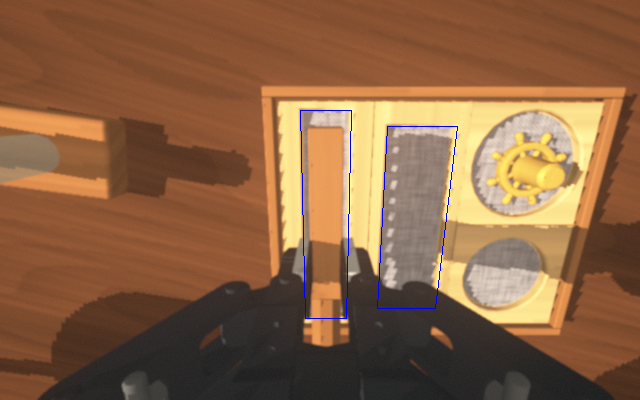

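The mast lines up with its well (blue outline at (327,213)). Lowering.

Call:
arm_command([
  {"dx": 0.01, "dy": 0, "dz": 0, "wx": 0, "wy": 0, "wz": 0, "gripper": 1},
  {"dx": 0.02, "dy": 0, "dz": 0, "wx": 0, "wy": 0, "wz": 0, "gripper": 1},
  {"dx": 0.028, "dy": 0, "dz": 0, "wx": 0, "wy": 0, "wz": 0, "gripper": 1},
  {"dx": 0.032, "dy": 0, "dz": 0, "wx": 0, "wy": 0, "wz": 0, "gripper": 1},
  {"dx": 0.034, "dy": 0, "dz": 0, "wx": 0, "wy": 0, "wz": 0, "gripper": 1},
  {"dx": 0.036, "dy": 0, "dz": 0, "wx": 0, "wy": 0, "wz": 0, "gripper": 1},
  {"dx": 0.036, "dy": 0, "dz": 0, "wx": 0, "wy": 0, "wz": 0, "gripper": 1},
  {"dx": 0.036, "dy": 0, "dz": 0, "wx": 0, "wy": 0, "wz": 0, "gripper": 1},
])

```text
clock: 15.2
position: [523.5, 351.3, 24.1]
ee_rot: [0.701, 0.102, -0.698, 0.103]
contact_force: [0.4, 0.8, -0.4]
gripper_width: 14.0
```

```bash
python3 - <<'E'
from bench import get_image
for i in range(2): get_image('wrist')
E
python3 shot.py w13
```

```text
15.3 [523.4 351.3  24.2] [-0.001 -0.    -0.001 -0.004  0.001 -0.001] [-0.3 -0.1  0.6] 13.893012057940407
```

View pics/w13.png

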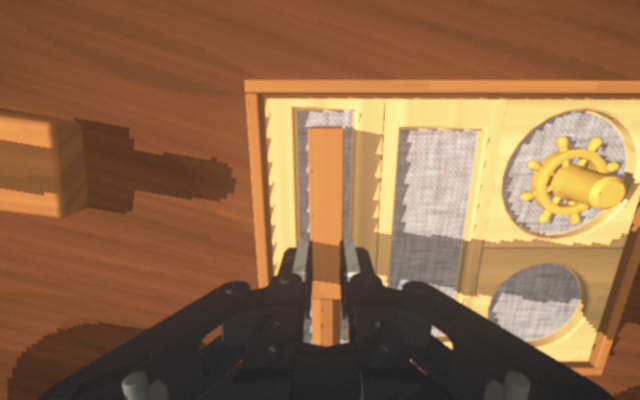

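Call:
arm_command([
  {"dx": 0.001, "dy": 0, "dz": 0, "wx": 0, "wy": 0, "wz": 0, "gripper": 1},
  {"dx": 0.002, "dy": 0, "dz": 0, "wx": 0, "wy": 0, "wz": 0, "gripper": 1},
  {"dx": 0.003, "dy": 0, "dz": 0, "wx": 0, "wy": 0, "wz": 0, "gripper": 1},
  {"dx": 0.0035, "dy": 0, "dz": 0, "wx": 0, "wy": 0, "wz": 0, "gripper": 1},
  {"dx": 0.0035, "dy": 0, "dz": 0, "wx": 0, "wy": 0, "wz": 0, "gripper": 1},
  {"dx": 0.0035, "dy": 0, "dz": 0, "wx": 0, "wy": 0, "wz": 0, "gripper": 1},
  {"dx": 0.0035, "dy": 0, "dz": 0, "wx": 0, "wy": 0, "wz": 0, "gripper": 1},
  {"dx": 0.0035, "dy": 0, "dz": 0, "wx": 0, "wy": 0, "wz": 0, "gripper": 1},
])

```text
clock: 16.15
position: [523.5, 351.3, 20.7]
ee_rot: [0.701, 0.102, -0.698, 0.103]
contact_force: [0.4, -0.6, -0.1]
gripper_width: 13.6
```

Call:
arm_command([
  {"dx": 0.0005, "dy": 0, "dz": 0, "wx": 0, "wy": 0, "wz": 0, "gripper": 1},
  {"dx": 0.001, "dy": 0, "dz": 0, "wx": 0, "wy": 0, "wz": 0, "gripper": 1},
  {"dx": 0.0015, "dy": 0, "dz": 0, "wx": 0, "wy": 0, "wz": 0, "gripper": 1},
  {"dx": 0.0015, "dy": 0, "dz": 0, "wx": 0, "wy": 0, "wz": 0, "gripper": 1},
  {"dx": 0.0015, "dy": 0, "dz": 0, "wx": 0, "wy": 0, "wz": 0, "gripper": 1},
  {"dx": 0.0015, "dy": 0, "dz": 0, "wx": 0, "wy": 0, "wz": 0, "gripper": 1},
  {"dx": 0.0015, "dy": 0, "dz": 0, "wx": 0, "wy": 0, "wz": 0, "gripper": 1},
  {"dx": 0.0015, "dy": 0, "dz": 0, "wx": 0, "wy": 0, "wz": 0, "gripper": 1},
])

```text
clock: 16.95
position: [523.5, 351.3, 19.9]
ee_rot: [0.701, 0.102, -0.698, 0.103]
contact_force: [-1.8, -0.4, 4.9]
gripper_width: 14.0
```

```bash
python3 shot.py w14
```

```text
16.95 [523.5 351.3  19.9] [ 0.    -0.    -0.     0.     0.002  0.001] [-1.8 -0.4  4.9] 13.968959199935373
```

View pics/w14.png

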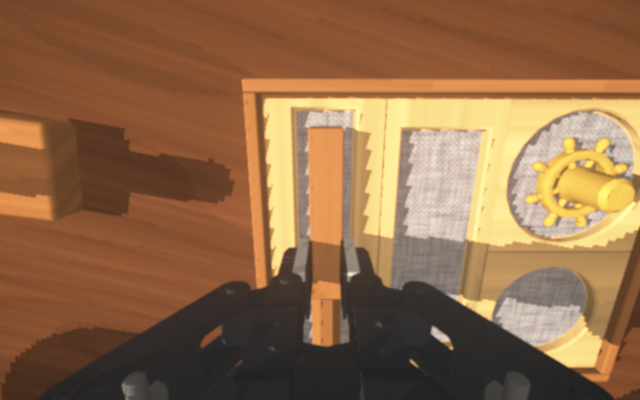

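Contact at 5 N. Opening slightly and lifting.

Call:
arm_command([
  {"dx": 0, "dy": 0, "dz": 0, "wx": 0, "wy": 0, "wz": 0, "gripper": 0.55},
  {"dx": 0, "dy": 0, "dz": 0, "wx": 0, "wy": 0, "wz": 0, "gripper": 0.45},
  {"dx": 0, "dy": 0, "dz": 0, "wx": 0, "wy": 0, "wz": 0, "gripper": 0.4},
  {"dx": 0, "dy": 0, "dz": 0, "wx": 0, "wy": 0, "wz": 0, "gripper": 0.4},
  {"dx": -0.005, "dy": 0, "dz": 0, "wx": 0, "wy": 0, "wz": 0, "gripper": 0.4},
  {"dx": -0.03, "dy": 0, "dz": 0, "wx": 0, "wy": 0, "wz": 0, "gripper": 0.3},
  {"dx": -0.06, "dy": 0, "dz": 0, "wx": 0, "wy": 0, "wz": 0, "gripper": -0.2},
  {"dx": -0.09, "dy": 0, "dz": 0, "wx": 0, "wy": 0, "wz": 0, "gripper": -0.5},
])

```text
clock: 17.8
position: [523.1, 351.2, 110.9]
ee_rot: [0.701, 0.102, -0.698, 0.103]
contact_force: [1.0, 0.2, 0.3]
gripper_width: 57.8
```

```bash
python3 - <<'E'
from bench import get_image
for i in range(3): get_image('wrist')
E
python3 shot.py w15
python3 - <<'E'
from h import *
from bench import arm
plan(arm.read_state(),[601.6,-338,110],np.radians(-69))
E
```

```text
17.95 [524.3 352.5 112.9] [ 0.     0.043 -0.054 -0.023  0.007 -0.001] [-0.5 -0.1 -1.6] 63.723903509980694
d [3.000e-04 6.832e-01 1.224e-01] w [-4.4 -0.3 -0. ] j6 1.01
```

View pics/w15.png

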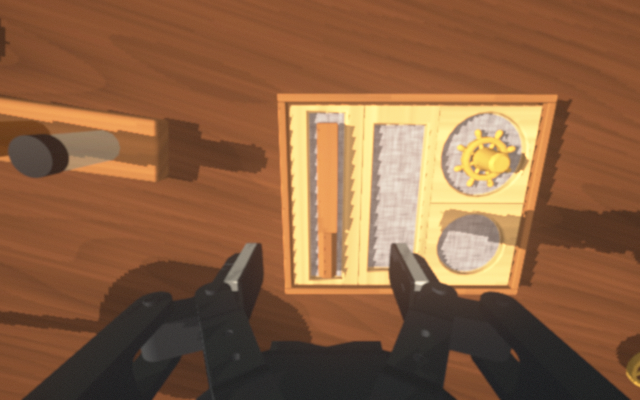

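The mast is in its narrow well at (328,200). Now the slim hull, in two legs.

Call:
arm_command([
  {"dx": 0, "dy": 0.05, "dz": 0.009, "wx": 0, "wy": 0, "wz": 0, "gripper": -1},
  {"dx": 0, "dy": 0.1, "dz": 0.018, "wx": 0, "wy": 0, "wz": 0, "gripper": -1},
  {"dx": 0, "dy": 0.15, "dz": 0.027, "wx": 0, "wy": 0, "wz": 0, "gripper": -1},
  {"dx": 0, "dy": 0.2, "dz": 0.036, "wx": -1, "wy": 0, "wz": 0, "gripper": -1},
  {"dx": 0, "dy": 0.25, "dz": 0.045, "wx": -2, "wy": 0, "wz": 0, "gripper": -1},
  {"dx": 0, "dy": 0.3, "dz": 0.054, "wx": -3, "wy": 0, "wz": 0, "gripper": -1},
  {"dx": 0, "dy": 0.35, "dz": 0.063, "wx": -4.4, "wy": 0, "wz": 0, "gripper": -1},
  {"dx": 0, "dy": 0.4, "dz": 0.072, "wx": -4.4, "wy": 0, "wz": 0, "gripper": -1},
])

```text
clock: 18.8
position: [567.1, -48.2, 109.3]
ee_rot: [0.696, 0.13, -0.694, 0.129]
contact_force: [0.5, 0.3, 0.9]
gripper_width: 85.4
```

Run:
```python
from h import *
from bench import arm
plan(arm.read_state(),[601.6,-338,110],np.radians(-69))
```

```text
d [-0.001   0.2829  0.072 ] w [ 0.1 -0.1  0. ] j6 1.74
```

Call:
arm_command([
  {"dx": 0, "dy": 0.05, "dz": 0.0125, "wx": 0, "wy": 0, "wz": 0, "gripper": -1},
  {"dx": 0, "dy": 0.1, "dz": 0.025, "wx": 0, "wy": 0, "wz": 0, "gripper": -1},
  {"dx": 0, "dy": 0.15, "dz": 0.038, "wx": 0, "wy": 0, "wz": 0, "gripper": -1},
  {"dx": 0, "dy": 0.19, "dz": 0.048, "wx": 0, "wy": 0, "wz": 0, "gripper": -1},
  {"dx": 0, "dy": 0.23, "dz": 0.058, "wx": 0, "wy": 0, "wz": 0, "gripper": -1},
  {"dx": 0, "dy": 0.26, "dz": 0.066, "wx": 0, "wy": 0, "wz": 0, "gripper": -1},
  {"dx": 0, "dy": 0.283, "dz": 0.072, "wx": 0, "wy": 0, "wz": 0, "gripper": -1},
  {"dx": 0, "dy": 0.283, "dz": 0.072, "wx": 0, "wy": 0, "wz": 0, "gripper": -1},
])

```text
clock: 19.6
position: [600.4, -341.0, 106.5]
ee_rot: [-0.695, -0.129, 0.696, -0.127]
contact_force: [0.1, 1.0, 0.1]
gripper_width: 85.4
```

```bash
python3 - <<'E'
from bench import get_image
for i in range(3): get_image('wrist')
E
python3 shot.py w16
python3 - <<'E'
from h import *
import pickle
from bench import models
s,r=pickle.load(open('w16.pkl','rb'));c=wristcam(r,s)
for x in models.cut_out('wrist','slim_hull'):
    u=np.argwhere(x['mask'])[:,::-1];p=px2w(c,u,20)[:,:2].astype(np.float32)
    print(round(float(x['conf']),2),np.round(x['extent']),p.mean(0),cv2.minAreaRect(p))
cv2.imwrite('pics/w16b.png',cv2.resize(r['img'][80:310,230:480,::-1],None,fx=2.6,fy=2.6,interpolation=cv2.INTER_CUBIC))
E
```

```text
19.75 [ 600.8 -337.5  107.6] [ 0.016 -0.017 -0.002  0.003 -0.002 -0.001] [-0.5  1.  -0.2] 85.57813037296279
0.9 [129. 386. 175. 396.] [ 349.82828 -243.07036] ((353.39154052734375, -244.1947784423828), (19.38670539855957, 47.84130859375), 21.270755767822266)
0.89 [451. 191. 502. 298.] [ 608.93933 -470.58835] ((608.5882568359375, -470.8669128417969), (110.1452865600586, 26.926692962646484), 42.260162353515625)
0.64 [315. 137. 347. 264.] [ 608.46216 -338.97543] ((601.4730834960938, -342.2998962402344), (105.21378326416016, 24.215383529663086), 22.59398078918457)
0.54 [397. 334. 419. 355.] [ 497.95627 -458.22232] ((498.5455322265625, -458.6428527832031), (13.85487174987793, 26.542837142944336), 81.5256118774414)
```

View pics/w16.png

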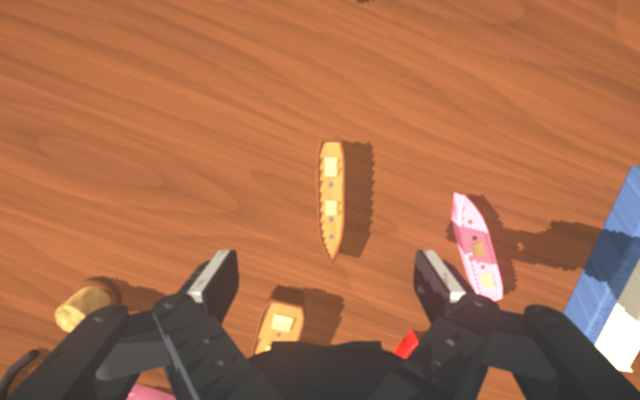

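View pics/w16b.png

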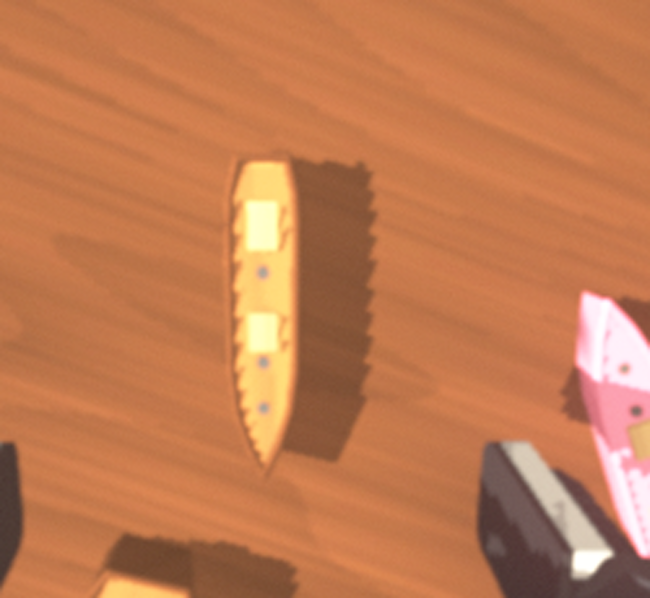

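Run:
```python
from h import *
import pickle
from bench import arm
s,r=pickle.load(open('w16.pkl','rb'));c=wristcam(r,s)
a=px2w(c,[(331.2,141.5),(332.3,262.7)],19);d=a[0]-a[1];print(a,np.linalg.norm(d),np.degrees(np.arctan2(d[1],d[0])),a.mean(0))
m=a.mean(0)[:2]+9.5*d[:2]/np.linalg.norm(d);print(m)
plan(arm.read_state(),[*m,9],np.arctan2(d[1],d[0])-np.pi/2)
```

```text
[[ 648.4285255  -323.92839616   19.        ]
 [ 552.60568835 -362.49671341   19.        ]] 103.29342289952554 21.924592412100292 [ 600.51710692 -343.21255479   19.        ]
[ 609.33002964 -339.66538786]
d [ 0.0995  0.0055 -0.0063] w [-0.8 -0.1  0.1] j6 2.22
```

Slim hull confirmed at (332,200): brown, narrow, bow toward the robot. The wide one is at (282,320) and the pink decoy at (478,245). Grip point is (609.3, -339.7), yaw 21.9°.

Call:
arm_command([
  {"dx": 0.02, "dy": 0.0055, "dz": -0.006, "wx": -0.8, "wy": 0, "wz": 0, "gripper": -0.3},
  {"dx": 0.04, "dy": 0.0055, "dz": -0.006, "wx": -0.8, "wy": 0, "wz": 0, "gripper": -0.3},
  {"dx": 0.06, "dy": 0.0055, "dz": -0.006, "wx": -0.8, "wy": 0, "wz": 0, "gripper": -0.3},
  {"dx": 0.08, "dy": 0.0055, "dz": -0.006, "wx": -0.8, "wy": 0, "wz": 0, "gripper": -0.3},
  {"dx": 0.09, "dy": 0.0055, "dz": -0.006, "wx": -0.8, "wy": 0, "wz": 0, "gripper": -0.3},
  {"dx": 0.094, "dy": 0.0055, "dz": -0.006, "wx": -0.8, "wy": 0, "wz": 0, "gripper": -0.3},
  {"dx": 0.094, "dy": 0.0055, "dz": -0.006, "wx": -0.8, "wy": 0, "wz": 0, "gripper": -0.3},
  {"dx": 0.094, "dy": 0.0055, "dz": -0.006, "wx": -0.8, "wy": 0, "wz": 0, "gripper": -0.3},
])

```text
clock: 20.65
position: [609.8, -339.9, 15.6]
ee_rot: [0.695, 0.135, -0.693, 0.135]
contact_force: [-0.2, -0.8, 0.4]
gripper_width: 55.3
```

```bash
python3 - <<'E'
from bench import get_image
for i in range(2): get_image('wrist')
E
python3 shot.py w17;python3 - <<'E'
from h import *
from bench import arm
plan(arm.read_state(),[609.3,-339.7,9],np.radians(21.9-90))
E
```

```text
20.75 [ 609.8 -340.    15.8] [-0.001  0.002 -0.003 -0.002  0.004  0.   ] [ 0.2 -0.5 -0.1] 55.48690901458064
d [ 0.0066 -0.0004  0.0002] w [ 0.  -0.2 -0. ] j6 2.23
```

View pics/w17.png

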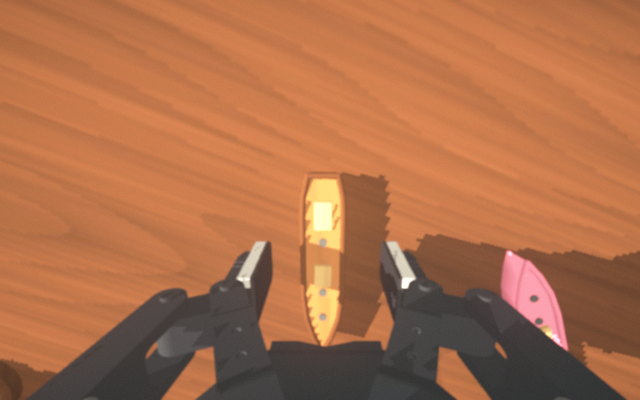

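Call:
arm_command([
  {"dx": 0.0035, "dy": 0, "dz": 0, "wx": 0, "wy": 0, "wz": 0, "gripper": -0.3},
  {"dx": 0.007, "dy": 0, "dz": 0, "wx": 0, "wy": 0, "wz": 0, "gripper": -0.1},
  {"dx": 0.007, "dy": 0, "dz": 0, "wx": 0, "wy": 0, "wz": 0, "gripper": 0.1},
  {"dx": 0.007, "dy": 0, "dz": 0, "wx": 0, "wy": 0, "wz": 0, "gripper": 1},
  {"dx": 0.007, "dy": 0, "dz": 0, "wx": 0, "wy": 0, "wz": 0, "gripper": 1},
  {"dx": 0.007, "dy": 0, "dz": 0, "wx": 0, "wy": 0, "wz": 0, "gripper": 1},
  {"dx": 0.007, "dy": 0, "dz": 0, "wx": 0, "wy": 0, "wz": 0, "gripper": 1},
  {"dx": 0.007, "dy": 0, "dz": 0, "wx": 0, "wy": 0, "wz": 0, "gripper": 1},
])

```text
clock: 21.6
position: [609.8, -340.0, 8.7]
ee_rot: [0.695, 0.135, -0.693, 0.134]
contact_force: [0.1, -0.2, 0.5]
gripper_width: 20.0
```

Call:
arm_command([
  {"dx": -0.005, "dy": 0, "dz": 0, "wx": 0, "wy": 0, "wz": 0, "gripper": 1},
  {"dx": -0.015, "dy": 0, "dz": 0, "wx": 0, "wy": 0, "wz": 0, "gripper": 1},
  {"dx": -0.03, "dy": 0, "dz": 0, "wx": 0, "wy": 0, "wz": 0, "gripper": 1},
  {"dx": -0.045, "dy": 0, "dz": 0, "wx": 0, "wy": 0, "wz": 0, "gripper": 1},
  {"dx": -0.05, "dy": 0, "dz": 0, "wx": 0, "wy": 0, "wz": 0, "gripper": 1},
  {"dx": -0.05, "dy": 0, "dz": 0, "wx": 0, "wy": 0, "wz": 0, "gripper": 1},
  {"dx": -0.05, "dy": 0, "dz": 0, "wx": 0, "wy": 0, "wz": 0, "gripper": 1},
  {"dx": -0.05, "dy": 0, "dz": 0, "wx": 0, "wy": 0, "wz": 0, "gripper": 1},
])

```text
clock: 22.4
position: [609.1, -339.8, 57.9]
ee_rot: [0.695, 0.135, -0.694, 0.134]
contact_force: [-1.1, 0.3, -0.2]
gripper_width: 20.4
```

```bash
python3 shot.py w18;python3 - <<'E'
from h import *
from bench import arm
a=np.radians(16.6);t=np.array([540,295.7])+9*np.array([np.cos(a),np.sin(a)]);print(t)
plan(arm.read_state(),[*t,60],np.radians(16.6-90))
E
```

```text
22.4 [ 609.1 -339.8   57.9] [ 0.001  0.004 -0.001  0.002  0.002  0.001] [-1.1  0.3 -0.2] 20.370546707223333
[548.62490317 298.27119531]
d [-0.0012 -0.6146 -0.1822] w [ 5.3 -0.1  0.1] j6 2.23
```

View pics/w18.png

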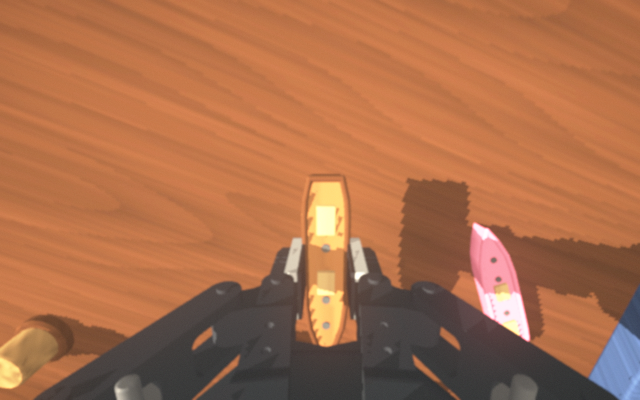

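Run:
```python
from h import *
from bench import arm
plan(arm.read_state(),[540,-30,62],np.radians(16.6-90))
```

```text
d [-0.0038 -0.3133 -0.0516] w [ 5.3 -0.1  0.1] j6 2.23
```

Call:
arm_command([
  {"dx": -0.002, "dy": -0.02, "dz": -0.004, "wx": 0, "wy": 0, "wz": 0, "gripper": 1},
  {"dx": -0.004, "dy": -0.06, "dz": -0.01, "wx": 0, "wy": 0, "wz": 0, "gripper": 1},
  {"dx": -0.004, "dy": -0.1, "dz": -0.017, "wx": 1, "wy": 0, "wz": 0, "gripper": 1},
  {"dx": -0.004, "dy": -0.145, "dz": -0.024, "wx": 2, "wy": 0, "wz": 0, "gripper": 1},
  {"dx": -0.004, "dy": -0.19, "dz": -0.031, "wx": 3, "wy": 0, "wz": 0, "gripper": 1},
  {"dx": -0.004, "dy": -0.235, "dz": -0.038, "wx": 4, "wy": 0, "wz": 0, "gripper": 1},
  {"dx": -0.004, "dy": -0.275, "dz": -0.045, "wx": 5.3, "wy": 0, "wz": 0, "gripper": 1},
  {"dx": -0.004, "dy": -0.313, "dz": -0.052, "wx": 5.3, "wy": 0, "wz": 0, "gripper": 1},
])

```text
clock: 23.25
position: [539.6, -28.4, 61.9]
ee_rot: [0.7, 0.103, -0.699, 0.102]
contact_force: [1.5, -0.4, -0.1]
gripper_width: 20.2
```

Run:
```python
from h import *
from bench import arm
s=arm.read_state();print(s['position'])
plan(s,[548.6,298.3,62],np.radians(16.6-90))
plan(s,[525,240,62],np.radians(16.6-90))
```

```text
[539.5907218  -28.40201634  61.91200098]
d [ 0.0004 -0.3104 -0.1022] w [ 0.  -0.1  0.1] j6 1.62
d [ 0.0003 -0.2613 -0.0629] w [ 0.  -0.1  0.1] j6 1.62
```

Call:
arm_command([
  {"dx": 0, "dy": -0.03, "dz": -0.005, "wx": 0, "wy": 0, "wz": 0, "gripper": 1},
  {"dx": 0, "dy": -0.075, "dz": -0.015, "wx": 0, "wy": 0, "wz": 0, "gripper": 1},
  {"dx": 0, "dy": -0.12, "dz": -0.025, "wx": 0, "wy": 0, "wz": 0, "gripper": 1},
  {"dx": 0, "dy": -0.165, "dz": -0.035, "wx": 0, "wy": 0, "wz": 0, "gripper": 1},
  {"dx": 0, "dy": -0.21, "dz": -0.048, "wx": 0, "wy": 0, "wz": 0, "gripper": 1},
  {"dx": 0, "dy": -0.25, "dz": -0.06, "wx": 0, "wy": 0, "wz": 0, "gripper": 1},
  {"dx": 0, "dy": -0.285, "dz": -0.08, "wx": 0, "wy": 0, "wz": 0, "gripper": 1},
  {"dx": 0, "dy": -0.31, "dz": -0.102, "wx": 0, "wy": 0, "wz": 0, "gripper": 1},
])

```text
clock: 24.05
position: [548.0, 300.2, 62.1]
ee_rot: [0.7, 0.103, -0.699, 0.103]
contact_force: [0.4, -0.5, -0.5]
gripper_width: 20.1
```

```bash
python3 - <<'E'
from bench import get_image
for i in range(4): get_image('wrist')
E
python3 shot.py w19;python3 - <<'E'
from h import *
from bench import arm
plan(arm.read_state(),[548.6,298.3,24],np.radians(16.6-90))
E
```

```text
24.25 [548.  298.1  61.4] [-0.019 -0.018 -0.032 -0.003 -0.002 -0.   ] [-1.1 -0.2 -0.1] 20.315303150710168
d [ 0.0375 -0.0009 -0.0011] w [0.  0.1 0. ] j6 1.11
```

View pics/w19.png

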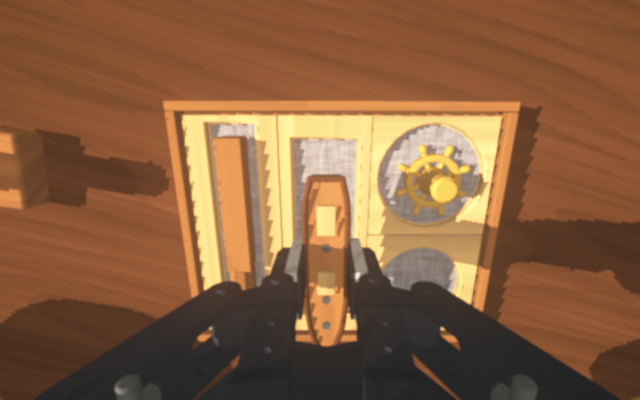

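Call:
arm_command([
  {"dx": 0.01, "dy": -0.001, "dz": -0.001, "wx": 0, "wy": 0, "wz": 0, "gripper": 1},
  {"dx": 0.02, "dy": -0.001, "dz": -0.001, "wx": 0, "wy": 0, "wz": 0, "gripper": 1},
  {"dx": 0.03, "dy": -0.001, "dz": -0.001, "wx": 0, "wy": 0, "wz": 0, "gripper": 1},
  {"dx": 0.034, "dy": -0.001, "dz": -0.001, "wx": 0, "wy": 0, "wz": 0, "gripper": 1},
  {"dx": 0.037, "dy": -0.001, "dz": -0.001, "wx": 0, "wy": 0, "wz": 0, "gripper": 1},
  {"dx": 0.038, "dy": -0.001, "dz": -0.001, "wx": 0, "wy": 0, "wz": 0, "gripper": 1},
  {"dx": 0.038, "dy": -0.001, "dz": -0.001, "wx": 0, "wy": 0, "wz": 0, "gripper": 1},
  {"dx": 0.038, "dy": -0.001, "dz": -0.001, "wx": 0, "wy": 0, "wz": 0, "gripper": 1},
])

```text
clock: 25.1
position: [548.7, 298.6, 23.9]
ee_rot: [-0.7, -0.102, 0.7, -0.102]
contact_force: [0.0, 0.6, -0.3]
gripper_width: 20.4
```

```bash
python3 shot.py w20
```

```text
25.1 [548.7 298.6  23.9] [ 0.    -0.004  0.002 -0.002 -0.001  0.001] [ 0.   0.6 -0.3] 20.41645722904707
```

View pics/w20.png

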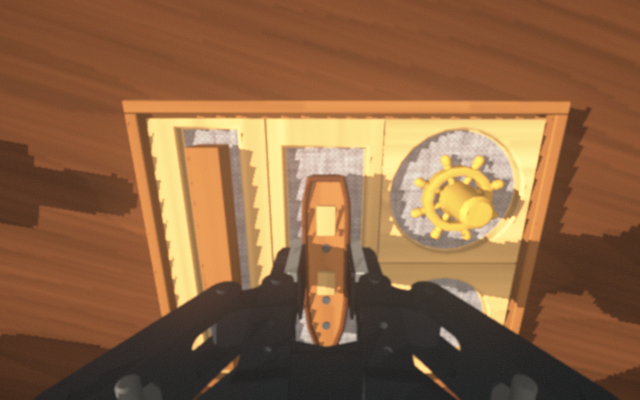

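Run:
```python
from h import *
import pickle
s,r=pickle.load(open('w20.pkl','rb'));c=wristcam(r,s)
a=np.radians(16.6);e=np.array([np.cos(a),np.sin(a)])
for uv,z in(((327,176),35),((326,346),35),((325,146),17)):
    p=px2w(c,uv,z)[0];print(p,(p[:2]-[540,295.7])@e)
```

```text
[591.59384695 310.31709057  35.        ] 53.61948097274064
[501.74403221 283.84431721  35.        ] -40.04858820113361
[602.07185032 314.44677737  17.        ] 64.84059161603349
```

Call:
arm_command([
  {"dx": 0.001, "dy": 0, "dz": 0, "wx": 0, "wy": 0, "wz": 0, "gripper": 1},
  {"dx": 0.002, "dy": 0, "dz": 0, "wx": 0, "wy": 0, "wz": 0, "gripper": 1},
  {"dx": 0.003, "dy": 0, "dz": 0, "wx": 0, "wy": 0, "wz": 0, "gripper": 1},
  {"dx": 0.004, "dy": 0, "dz": 0, "wx": 0, "wy": 0, "wz": 0, "gripper": 1},
  {"dx": 0.0045, "dy": 0, "dz": 0, "wx": 0, "wy": 0, "wz": 0, "gripper": 1},
  {"dx": 0.0045, "dy": 0, "dz": 0, "wx": 0, "wy": 0, "wz": 0, "gripper": 1},
  {"dx": 0.0045, "dy": 0, "dz": 0, "wx": 0, "wy": 0, "wz": 0, "gripper": 1},
  {"dx": 0.0045, "dy": 0, "dz": 0, "wx": 0, "wy": 0, "wz": 0, "gripper": 1},
])

```text
clock: 25.95
position: [548.6, 298.6, 19.7]
ee_rot: [-0.7, -0.102, 0.7, -0.102]
contact_force: [-2.0, -0.8, 2.3]
gripper_width: 20.1
```

Call:
arm_command([
  {"dx": 0.0007, "dy": 0, "dz": 0, "wx": 0, "wy": 0, "wz": 0, "gripper": 1},
  {"dx": 0.0007, "dy": 0, "dz": 0, "wx": 0, "wy": 0, "wz": 0, "gripper": 0.4},
  {"dx": 0.0007, "dy": 0, "dz": 0, "wx": 0, "wy": 0, "wz": 0, "gripper": 0.3},
  {"dx": 0.0007, "dy": 0, "dz": 0, "wx": 0, "wy": 0, "wz": 0, "gripper": 0.25},
  {"dx": -0.005, "dy": 0, "dz": 0, "wx": 0, "wy": 0, "wz": 0, "gripper": 0.25},
  {"dx": -0.03, "dy": 0, "dz": 0, "wx": 0, "wy": 0, "wz": 0, "gripper": 0.2},
  {"dx": -0.06, "dy": 0, "dz": 0, "wx": 0, "wy": 0, "wz": 0, "gripper": -0.2},
  {"dx": -0.09, "dy": 0, "dz": 0, "wx": 0, "wy": 0, "wz": 0, "gripper": -0.5},
])

```text
clock: 26.75
position: [548.6, 298.4, 110.7]
ee_rot: [-0.699, -0.102, 0.7, -0.102]
contact_force: [-0.1, 0.1, 0.6]
gripper_width: 62.3
```

```bash
python3 - <<'E'
from bench import get_image
for i in range(3): get_image('wrist')
E
python3 shot.py w21
python3 - <<'E'
from h import *
from bench import arm
plan(arm.read_state(),[432,-170,130],np.radians(-85))
plan(arm.read_state(),[432,-170,130],np.radians(-110))
E
```

```text
26.9 [549.9 299.6 112.6] [ 0.     0.04  -0.054 -0.023  0.006 -0.003] [-0.1 -1.2 -0.4] 64.08076078334364
d [-0.0205  0.4158  0.246 ] w [11.6 -0.1  0.1] j6 1.1
d [-0.0205  0.4158  0.246 ] w [36.6 -0.1  0.1] j6 1.1
```

View pics/w21.png

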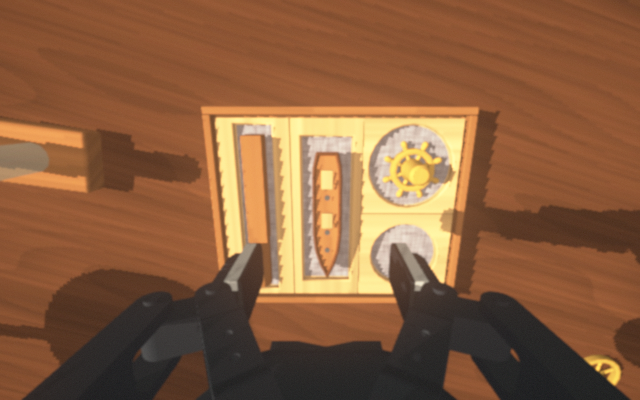

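The hull lies in its bay at (327,213). Last is the stopper.

Call:
arm_command([
  {"dx": 0, "dy": 0.043, "dz": 0.025, "wx": 0, "wy": 0, "wz": 0, "gripper": -1},
  {"dx": 0, "dy": 0.086, "dz": 0.05, "wx": 0, "wy": 0, "wz": 0, "gripper": -1},
  {"dx": 0, "dy": 0.13, "dz": 0.076, "wx": 0, "wy": 0, "wz": 0, "gripper": -1},
  {"dx": -0.005, "dy": 0.173, "dz": 0.102, "wx": 0, "wy": 0, "wz": 0, "gripper": -1},
  {"dx": -0.01, "dy": 0.216, "dz": 0.128, "wx": 0, "wy": 0, "wz": 0, "gripper": -1},
  {"dx": -0.015, "dy": 0.26, "dz": 0.154, "wx": 0, "wy": 0, "wz": 0, "gripper": -1},
  {"dx": -0.02, "dy": 0.303, "dz": 0.179, "wx": 0, "wy": 0, "wz": 0, "gripper": -1},
  {"dx": -0.02, "dy": 0.346, "dz": 0.205, "wx": 0, "wy": 0, "wz": 0, "gripper": -1},
])

```text
clock: 27.75
position: [451.1, -89.6, 129.4]
ee_rot: [0.7, 0.103, -0.699, 0.102]
contact_force: [1.5, -0.1, 0.7]
gripper_width: 85.4
```

Run:
```python
from h import *
from bench import arm
plan(arm.read_state(),[432,-170,130],np.radians(-73.4))
```

```text
d [-0.0008  0.0716  0.0413] w [ 0.1 -0.   0.1] j6 1.71
```

Call:
arm_command([
  {"dx": 0, "dy": 0.035, "dz": 0.02, "wx": 0, "wy": 0, "wz": 0, "gripper": -1},
  {"dx": 0, "dy": 0.06, "dz": 0.035, "wx": 0, "wy": 0, "wz": 0, "gripper": -1},
  {"dx": 0, "dy": 0.072, "dz": 0.041, "wx": 0, "wy": 0, "wz": 0, "gripper": -1},
  {"dx": 0, "dy": 0.072, "dz": 0.041, "wx": 0, "wy": 0, "wz": 0, "gripper": -1},
  {"dx": 0, "dy": 0.072, "dz": 0.041, "wx": 0, "wy": 0, "wz": 0, "gripper": -1},
  {"dx": 0, "dy": 0.072, "dz": 0.041, "wx": 0, "wy": 0, "wz": 0, "gripper": -1},
  {"dx": 0, "dy": 0.072, "dz": 0.041, "wx": 0, "wy": 0, "wz": 0, "gripper": -1},
  {"dx": 0, "dy": 0.072, "dz": 0.041, "wx": 0, "wy": 0, "wz": 0, "gripper": -1},
])

```text
clock: 28.55
position: [432.6, -169.7, 129.1]
ee_rot: [0.7, 0.104, -0.699, 0.102]
contact_force: [0.2, -0.7, -0.1]
gripper_width: 85.7
```

```bash
python3 shot.py w22
python3 - <<'E'
from h import *
import pickle
from bench import models
s,r=pickle.load(open('w22.pkl','rb'));c=wristcam(r,s)
for x in models.cut_out('wrist','stopper'):
    u=np.argwhere(x['mask'])[:,::-1];print(x['conf'],x['extent'],u.mean(0))
cv2.imwrite('pics/w22b.png',cv2.resize(r['img'][130:280,250:420,::-1],None,fx=4,fy=4,interpolation=cv2.INTER_CUBIC))
E
```

```text
28.55 [ 432.6 -169.7  129.1] [-0.005 -0.002  0.001 -0.     0.     0.   ] [ 0.2 -0.7 -0.1] 85.68463934085504
0.74 [308.0, 172.3, 347.9, 219.3] [327.01454775 193.71157495]
```

View pics/w22b.png

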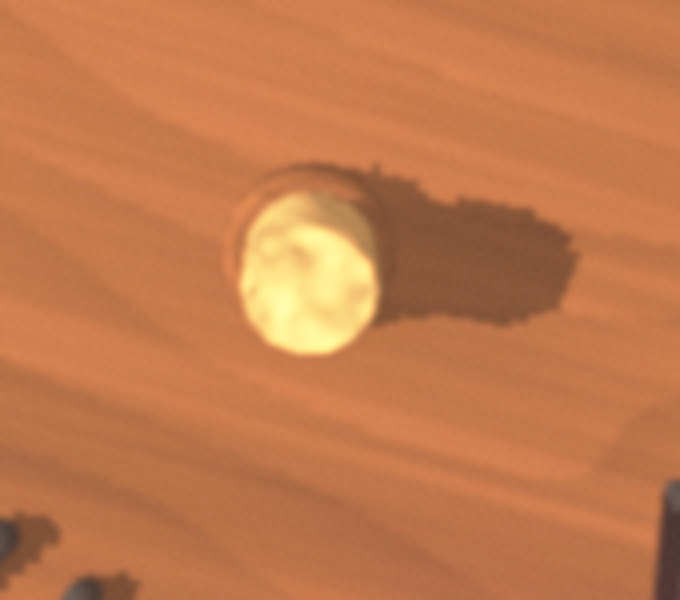

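View pics/w22.png

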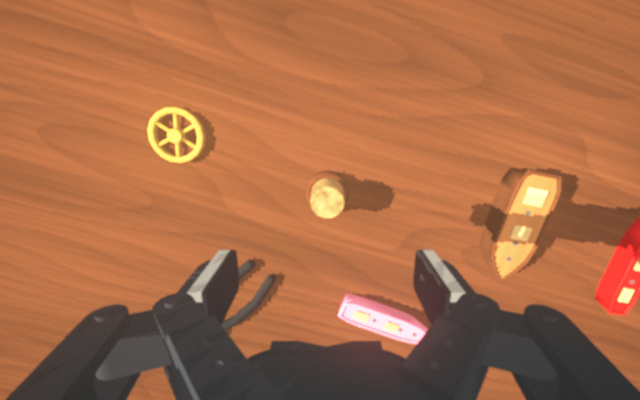

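The stopper stands at (327,195), cork up. The wide hull (525,225), carriage wheel (177,135), pliers and pink hull are clear of the fingers.

Run:
```python
from h import *
import pickle
from bench import arm
s,r=pickle.load(open('w22.pkl','rb'));c=wristcam(r,s)
p=px2w(c,(327.4,200.5),38)[0];print(p);plan(arm.read_state(),[p[0],p[1],16],np.radians(-73.4))
```

```text
[ 434.47940311 -170.84341374   38.        ]
d [ 0.1132  0.0017 -0.0015] w [ 0.1 -0.   0.1] j6 1.89
```

Call:
arm_command([
  {"dx": 0.02, "dy": 0.0015, "dz": -0.0015, "wx": 0, "wy": 0, "wz": 0, "gripper": -0.7},
  {"dx": 0.04, "dy": 0.0015, "dz": -0.0015, "wx": 0, "wy": 0, "wz": 0, "gripper": -0.7},
  {"dx": 0.06, "dy": 0.0015, "dz": -0.0015, "wx": 0, "wy": 0, "wz": 0, "gripper": -0.7},
  {"dx": 0.08, "dy": 0.0015, "dz": -0.0015, "wx": 0, "wy": 0, "wz": 0, "gripper": -0.7},
  {"dx": 0.1, "dy": 0.0015, "dz": -0.0015, "wx": 0, "wy": 0, "wz": 0, "gripper": -0.7},
  {"dx": 0.108, "dy": 0.0015, "dz": -0.0015, "wx": 0, "wy": 0, "wz": 0, "gripper": -0.7},
  {"dx": 0.113, "dy": 0.0015, "dz": -0.0015, "wx": 0, "wy": 0, "wz": 0, "gripper": -0.5},
  {"dx": 0.113, "dy": 0.0015, "dz": -0.0015, "wx": 0, "wy": 0, "wz": 0, "gripper": -0.3},
])

```text
clock: 29.45
position: [434.6, -170.6, 16.1]
ee_rot: [0.7, 0.104, -0.7, 0.102]
contact_force: [-0.3, 0.6, -0.3]
gripper_width: 55.9
```

```bash
python3 shot.py w23
```

```text
29.45 [ 434.6 -170.6   16.1] [-0.001 -0.021  0.01   0.003 -0.007  0.002] [-0.3  0.6 -0.3] 55.87287161808208
```

View pics/w23.png

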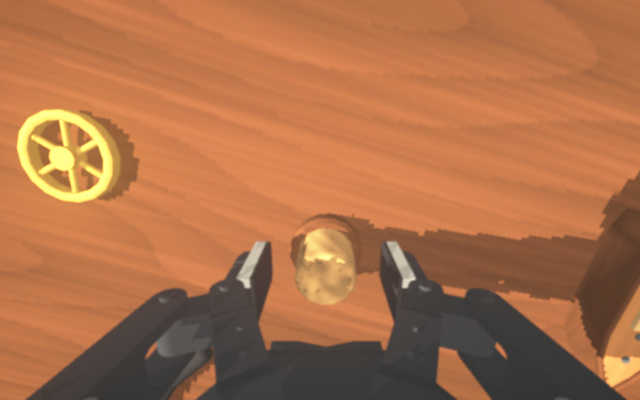

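Call:
arm_command([
  {"dx": 0, "dy": 0, "dz": 0, "wx": 0, "wy": 0, "wz": 0, "gripper": 0.1},
  {"dx": 0, "dy": 0, "dz": 0, "wx": 0, "wy": 0, "wz": 0, "gripper": 1},
  {"dx": 0, "dy": 0, "dz": 0, "wx": 0, "wy": 0, "wz": 0, "gripper": 1},
  {"dx": 0, "dy": 0, "dz": 0, "wx": 0, "wy": 0, "wz": 0, "gripper": 1},
  {"dx": 0, "dy": 0, "dz": 0, "wx": 0, "wy": 0, "wz": 0, "gripper": 1},
  {"dx": 0, "dy": 0, "dz": 0, "wx": 0, "wy": 0, "wz": 0, "gripper": 1},
  {"dx": -0.01, "dy": 0, "dz": 0, "wx": 0, "wy": 0, "wz": 0, "gripper": 1},
  {"dx": -0.04, "dy": 0, "dz": 0, "wx": 0, "wy": 0, "wz": 0, "gripper": 1},
])

```text
clock: 30.3
position: [432.9, -170.5, 55.6]
ee_rot: [-0.698, -0.104, 0.701, -0.101]
contact_force: [0.2, -0.1, -1.0]
gripper_width: 27.1
```

```bash
python3 shot.py w24;python3 - <<'E'
from h import *
from bench import arm
plan(arm.read_state(),[522.3,218.8,64],np.radians(-73.4))
E
```

```text
30.3 [ 432.9 -170.5   55.6] [ 0.    -0.578  0.309  0.023 -0.835 -0.003] [ 0.2 -0.1 -1. ] 27.10914143099111
d [-0.0018 -0.3487 -0.1943] w [ 0.2 -0.4 -0.1] j6 1.89
```

View pics/w24.png

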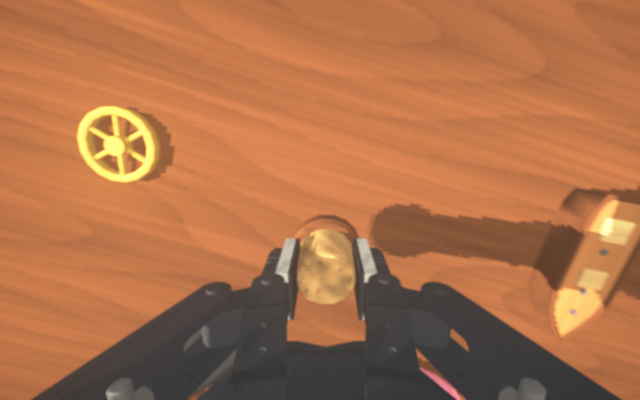

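Call:
arm_command([
  {"dx": 0, "dy": -0.02, "dz": -0.011, "wx": 0, "wy": 0, "wz": 0, "gripper": 1},
  {"dx": 0, "dy": -0.055, "dz": -0.031, "wx": 0, "wy": 0, "wz": 0, "gripper": 1},
  {"dx": 0, "dy": -0.09, "dz": -0.05, "wx": 0, "wy": 0, "wz": 0, "gripper": 1},
  {"dx": 0, "dy": -0.13, "dz": -0.072, "wx": 0, "wy": 0, "wz": 0, "gripper": 1},
  {"dx": 0, "dy": -0.17, "dz": -0.095, "wx": 0, "wy": 0, "wz": 0, "gripper": 1},
  {"dx": 0, "dy": -0.21, "dz": -0.117, "wx": 0, "wy": 0, "wz": 0, "gripper": 1},
  {"dx": 0, "dy": -0.25, "dz": -0.139, "wx": 0, "wy": 0, "wz": 0, "gripper": 1},
  {"dx": 0, "dy": -0.28, "dz": -0.156, "wx": 0, "wy": 0, "wz": 0, "gripper": 1},
])

```text
clock: 31.15
position: [506.2, 144.8, 63.0]
ee_rot: [0.703, 0.104, -0.696, 0.104]
contact_force: [0.4, -0.5, 0.5]
gripper_width: 27.0
```

Run:
```python
from h import *
from bench import arm
plan(arm.read_state(),[522.3,218.8,62],np.radians(-73.4))
```

```text
d [ 0.0013 -0.0661 -0.0369] w [ 0.3 -0.5 -0.1] j6 1.27
```

Call:
arm_command([
  {"dx": 0, "dy": -0.03, "dz": -0.016, "wx": 0, "wy": -0.5, "wz": 0, "gripper": 1},
  {"dx": 0, "dy": -0.055, "dz": -0.03, "wx": 0, "wy": -0.5, "wz": 0, "gripper": 1},
  {"dx": 0, "dy": -0.066, "dz": -0.037, "wx": 0, "wy": -0.5, "wz": 0, "gripper": 1},
  {"dx": 0, "dy": -0.066, "dz": -0.037, "wx": 0, "wy": -0.5, "wz": 0, "gripper": 1},
  {"dx": 0, "dy": -0.066, "dz": -0.037, "wx": 0, "wy": -0.5, "wz": 0, "gripper": 1},
  {"dx": 0, "dy": -0.066, "dz": -0.037, "wx": 0, "wy": -0.5, "wz": 0, "gripper": 1},
  {"dx": 0, "dy": -0.066, "dz": -0.037, "wx": 0, "wy": -0.5, "wz": 0, "gripper": 1},
  {"dx": 0, "dy": -0.066, "dz": -0.037, "wx": 0, "wy": -0.5, "wz": 0, "gripper": 1},
])

```text
clock: 31.95
position: [522.3, 217.9, 63.4]
ee_rot: [0.7, 0.103, -0.699, 0.104]
contact_force: [0.1, -0.5, -1.0]
gripper_width: 27.2
```

```bash
python3 shot.py w25
python3 - <<'E'
from h import *
import pickle
from bench import arm
s,r=pickle.load(open('w25.pkl','rb'));c=wristcam(r,s)
plan(arm.read_state(),[522.3,218.8,30],np.radians(-73.4))
a=np.linspace(0,2*np.pi,60)
im=r['img'][:,:,::-1].copy()
P=np.c_[522.3+29*np.cos(a),218.8+29*np.sin(a),np.full(60,17)]
cv2.polylines(im,[w2px(c,P).round().astype(int)],True,(255,0,0),1)
cv2.imwrite('pics/w25b.png',im)
E
```

```text
31.95 [522.3 217.9  63.4] [ 0.004  0.     0.006  0.002 -0.    -0.   ] [ 0.1 -0.5 -1. ] 27.189218415250647
d [ 0.0334 -0.0008 -0.0001] w [ 0.3 -0.  -0.1] j6 1.18
```

View pics/w25b.png

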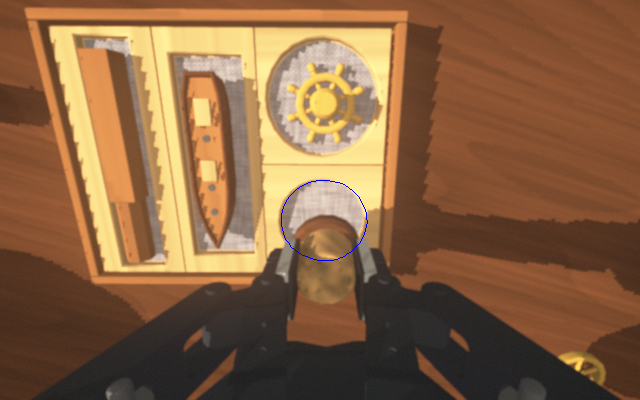

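Well outline matches. Lowering the stopper.

Call:
arm_command([
  {"dx": 0.01, "dy": -0.001, "dz": 0, "wx": 0, "wy": 0, "wz": 0, "gripper": 1},
  {"dx": 0.02, "dy": -0.001, "dz": 0, "wx": 0, "wy": 0, "wz": 0, "gripper": 1},
  {"dx": 0.028, "dy": -0.001, "dz": 0, "wx": 0, "wy": 0, "wz": 0, "gripper": 1},
  {"dx": 0.031, "dy": -0.001, "dz": 0, "wx": 0, "wy": 0, "wz": 0, "gripper": 1},
  {"dx": 0.033, "dy": -0.001, "dz": 0, "wx": 0, "wy": 0, "wz": 0, "gripper": 1},
  {"dx": 0.034, "dy": -0.001, "dz": 0, "wx": 0, "wy": 0, "wz": 0, "gripper": 1},
  {"dx": 0.034, "dy": -0.001, "dz": 0, "wx": 0, "wy": 0, "wz": 0, "gripper": 1},
  {"dx": 0.034, "dy": -0.001, "dz": 0, "wx": 0, "wy": 0, "wz": 0, "gripper": 1},
])

```text
clock: 32.8
position: [522.3, 219.1, 29.7]
ee_rot: [0.7, 0.104, -0.699, 0.104]
contact_force: [0.3, -0.4, 0.1]
gripper_width: 27.1
```

Call:
arm_command([
  {"dx": 0.0007, "dy": 0, "dz": 0, "wx": 0, "wy": 0, "wz": 0, "gripper": 1},
  {"dx": 0.0014, "dy": 0, "dz": 0, "wx": 0, "wy": 0, "wz": 0, "gripper": 1},
  {"dx": 0.002, "dy": 0, "dz": 0, "wx": 0, "wy": 0, "wz": 0, "gripper": 1},
  {"dx": 0.0025, "dy": 0, "dz": 0, "wx": 0, "wy": 0, "wz": 0, "gripper": 1},
  {"dx": 0.0025, "dy": 0, "dz": 0, "wx": 0, "wy": 0, "wz": 0, "gripper": 1},
  {"dx": 0.0025, "dy": 0, "dz": 0, "wx": 0, "wy": 0, "wz": 0, "gripper": 1},
  {"dx": 0.0025, "dy": 0, "dz": 0, "wx": 0, "wy": 0, "wz": 0, "gripper": 1},
  {"dx": 0.0025, "dy": 0, "dz": 0, "wx": 0, "wy": 0, "wz": 0, "gripper": 1},
])

```text
clock: 33.6
position: [522.6, 219.3, 28.8]
ee_rot: [0.7, 0.104, -0.699, 0.104]
contact_force: [-2.9, 0.4, 8.6]
gripper_width: 27.3
```

```bash
python3 shot.py w26
```

```text
33.6 [522.6 219.3  28.8] [ 0.001  0.    -0.001  0.    -0.001  0.   ] [-2.9  0.4  8.6] 27.32496248850726
```

View pics/w26.png

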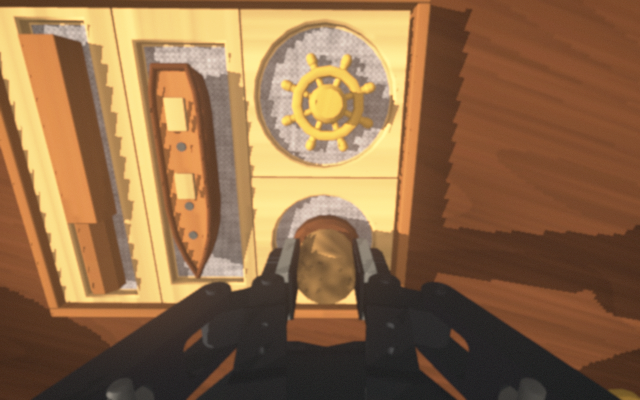

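Call:
arm_command([
  {"dx": 0, "dy": 0, "dz": 0, "wx": 0, "wy": 0, "wz": 0, "gripper": 1},
  {"dx": 0, "dy": 0, "dz": 0, "wx": 0, "wy": 0, "wz": 0, "gripper": 0.3},
  {"dx": 0, "dy": 0, "dz": 0, "wx": 0, "wy": 0, "wz": 0, "gripper": 0.1},
  {"dx": 0, "dy": 0, "dz": 0, "wx": 0, "wy": 0, "wz": 0, "gripper": 0},
  {"dx": 0, "dy": 0, "dz": 0, "wx": 0, "wy": 0, "wz": 0, "gripper": 0},
  {"dx": -0.02, "dy": 0, "dz": 0, "wx": 0, "wy": 0, "wz": 0, "gripper": 0},
  {"dx": -0.06, "dy": 0, "dz": 0, "wx": 0, "wy": 0, "wz": 0, "gripper": 0},
  {"dx": -0.1, "dy": 0, "dz": 0, "wx": 0, "wy": 0, "wz": 0, "gripper": 0},
])

```text
clock: 34.45
position: [521.8, 218.9, 129.0]
ee_rot: [-0.699, -0.103, 0.7, -0.105]
contact_force: [0.9, 1.4, -0.3]
gripper_width: 42.7
```

Call:
arm_command([
  {"dx": -0.04, "dy": 0, "dz": 0, "wx": 0, "wy": 0, "wz": 0, "gripper": 0},
  {"dx": -0.07, "dy": 0, "dz": -0.02, "wx": 0, "wy": 0, "wz": 0, "gripper": 0},
  {"dx": -0.08, "dy": -0.03, "dz": -0.03, "wx": 0, "wy": 0, "wz": 0, "gripper": 0},
  {"dx": -0.08, "dy": -0.03, "dz": -0.03, "wx": 0, "wy": 0, "wz": 0, "gripper": 0},
  {"dx": -0.08, "dy": -0.03, "dz": -0.03, "wx": 0, "wy": 0, "wz": 0, "gripper": 0},
  {"dx": -0.08, "dy": -0.03, "dz": -0.03, "wx": 0, "wy": 0, "wz": 0, "gripper": 0},
  {"dx": -0.08, "dy": -0.03, "dz": -0.03, "wx": 0, "wy": 0, "wz": 0, "gripper": 0},
  {"dx": -0.08, "dy": -0.03, "dz": -0.03, "wx": 0, "wy": 0, "wz": 0, "gripper": 0},
])

```text
clock: 35.25
position: [541.6, 255.7, 208.4]
ee_rot: [-0.699, -0.103, 0.7, -0.105]
contact_force: [-0.0, -0.6, -0.1]
gripper_width: 42.8
```

```bash
python3 shot.py w27
python3 - <<'E'
from h import *
import pickle
from bench import models,get_image
s,r=pickle.load(open('w27.pkl','rb'));c=wristcam(r,s)
B={'slim_hull':((540,295.7),31),'mast_blank':((523.5,351.6),27),'ships_wheel':((597.3,241.3),16),'stopper':((522.3,218.8),45)}
for q,(b,z) in B.items():
  for x in models.cut_out('wrist',q):
    u=np.argwhere(x['mask'])[:,::-1].astype(np.float32);p=px2w(c,u,z)[:,:2].astype(np.float32);m=cv2.minAreaRect(p)
    print(q,round(float(x['conf']),2),np.round(x['extent']),m,np.hypot(*(np.array(m[0])-b)).round(1))
t=get_image('top');cv2.imwrite('pics/top1.png',cv2.resize(t['img'][150:330,120:460,::-1],None,fx=2.3,fy=2.3,interpolation=cv2.INTER_CUBIC))
E
```

```text
35.25 [541.6 255.7 208.4] [ 0.001 -0.001  0.006  0.001  0.001 -0.001] [-0.  -0.6 -0.1] 42.8231092368906
slim_hull 0.85 [281. 117. 298. 214.] ((540.9466552734375, 296.01287841796875), (105.33958435058594, 23.44361114501953), 16.384902954101562) 1.0
mast_blank 0.97 [225. 105. 250. 222.] ((525.0146484375, 349.37335205078125), (128.3784942626953, 19.748634338378906), 16.90294075012207) 2.7
ships_wheel 0.75 [331. 112. 376. 154.] ((595.3394165039062, 240.0792236328125), (45.189212799072266, 45.85556411743164), 16.911733627319336) 2.3
ships_wheel 0.48 [261.  97. 318. 230.] ((539.6292114257812, 297.07318115234375), (155.7936248779297, 57.65590286254883), 16.317581176757812) 80.2
stopper 0.92 [335. 186. 370. 221.] ((525.8886108398438, 221.4698944091797), (41.644290924072266, 35.44187927246094), 42.68142318725586) 4.5
```

View pics/w27.png

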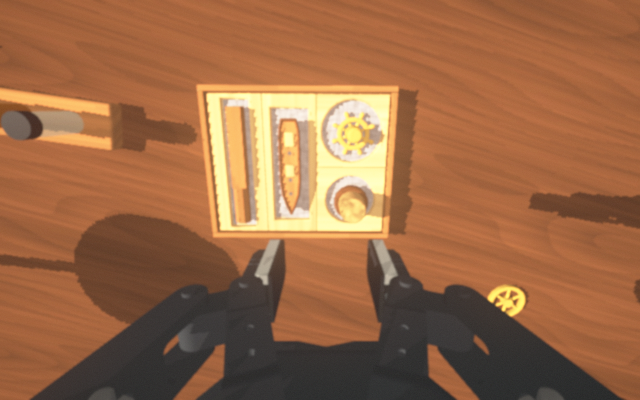

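View pics/top1.png

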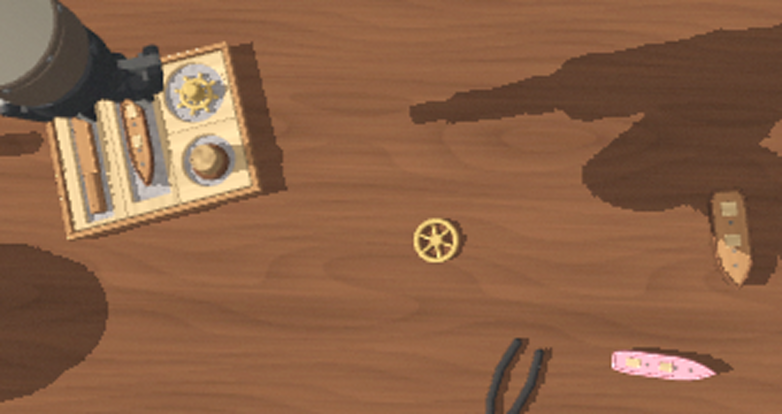

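All four pieces are in their wells, within about 5 mm of centre. In the wrist view the mast is at (238,165), hull (290,165), wheel (353,133) and stopper (352,203). The carriage wheel and wide hull are unmoved in the top view. Handing in.

Run:
```python
from bench import arm
print(arm.job_done())
```

```text
the job is handed in; nothing more can be done
None
```

The slim hull, mast blank, ship's wheel and stopper are each in their own bay. I lowered each one until I felt light contact (2–9 N), then released it. The job was handed in at about 35 s of the 112 s allowed, and it reported no verdict.

- **Placement:** in the last wrist picture the measured distances from the well centres were hull 1.0 mm, mast 2.7 mm, wheel 2.3 mm and stopper 4.5 mm. The stopper figure is likely a little off because its mask includes the cork's side. In the pictures all four lie level, with the wheel's axle and the stopper's cork up.
- **Left alone:** by eye, the carriage wheel and wide hull are where they started. I did not measure them again. The gripper was clear of everything at hand-in.
- **False report:** one low-confidence network detection (0.48) labelled the hull's bay a ship's wheel. The picture showed otherwise, so I ignored it.
- **Not measured:** I did not measure heights above the well floors. They rest on the contact forces and gripper heights, which put the floor 11–13 mm above the desk.

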